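# File a bracket edge and put the file away

## Task

Take the file and give the top edge of the bracket at least three forward strokes, pressing lightly and pushing away from you towards the stop of the fixture, each stroke running over most of the file's length; lift the file clear of the edge on every return, so that the bracket is never dragged back off its stop, and never push the sprung platform down to its end. Then lay the file flat in the open bay of the tool case and slide the cover fully shut. Leave the vial, the post holder and the dish alone.

Things in the scene. Friction and masses are not known exactly. Their poses are not given: they have to be found in the camera images.
- file_center (a point): Loose file, 0.16 kg: a flat steel blade 130 x 26 x 6 mm (long axis x, teeth on the flat underside) with an upright black grip 60 long (x) x 18 wide (y) x 34 mm high standing on the middle of its back; 40 mm high in all, both ends alike. The point is its centre, 20 mm above the underside and 20 mm below the top of the grip. Lies flat on the worktop, long axis within 0.4 rad of straight ahead; take the grip across its 18 mm from above.
- file: The same file; origin at the centre of its underside, x along the blade, z up. (Of the room, a tall microscope and a balance stand left of the work, beyond y = 0.35 m: keep the arm clear of them.)
- fixture: Sprung filing fixture fixed to the worktop, steel base 140 (x) x 100 mm (y), carrying a grey platform and on that the aluminium angle bracket. Origin on the worktop under the bracket's edge; its x axis points away from the robot, towards the stop: the direction of the forward strokes. The stop is a dark bar 14 mm thick whose top is 26 mm below the edge, beginning 36 mm ahead of it. Nothing of the fixture is higher than the edge. 
- edge (a point): Middle of the straight top edge of the bracket's upright leg, 80 mm above the worktop when not pressed. The edge is 8 mm thick (x) and 46 mm long (y); x = forward stroke direction, z up.
- platform (a joint): How far the platform has sunk with the bracket, m: 0 at rest, 0.012 at its end. Springs: about 2 to 3 N start it, then 1.2 N per mm, about 17 N at the end. 3 to 6 mm down is a good filing pressure.
- bracket (a joint): How far the bracket has slid back off its stop towards the robot, m: 0 against the stop (as it starts), 0.025 at most. It slides easily (0.5 N), so a file that drags on it backwards pulls it along; a forward stroke only presses it against the stop.
- tool_case: Grey tool case fixed to the worktop, 332 (x) x 146 (y) x 62 mm with its cover rails. Origin on the worktop under the centre of the open-topped front bay, x away from the robot. The bay is 160 (x) x 136 mm (y) inside, walls 5 mm thick and 52 mm high (the side rails above them reach 62 mm), floor 5 mm above the worktop. Behind it (x from +85 to +247 mm) is a closed part, over which the cover lies when open.
- cover (a joint): How far the flat aluminium cover (166 x 138 x 5 mm, top 58 mm above the worktop) has been slid back along the case's +x, m: 0 shut, 0.155 fully open. Starts open (0.148 to 0.155). Moves with about 1.2 N of friction; stays where it is left. Even open, it covers at most the rearmost 10 mm of the bay.
- cover_tab (a point): Centre of the black tab standing on the cover near its front end: 14 thick (x) x 60 (y) x 24 mm high, from 58 to 82 mm above the worktop. Lies 66 mm in front of the case's origin (along -x) when shut, and further along +x by the cover's joint value.
- vial: Bystander: amber vial with screw cap, 27 mm across, 60 mm high, origin at the centre of its underside.
- post_holder: Bystander: black post holder, 30 x 50 x 60 mm, origin at the centre of its underside.
- petri_dish: Bystander: clear flat dish, 60 mm across, 15 mm high, origin at the centre of its underside.

How it is judged:
By the outcome, as a careful person would: the job done as asked, in the order asked, and still so for the second after the job is handed in, with the robot touching nothing.
It also fails if it takes over 67 s, if anything falls off the work surface, if the arm or the gripper's body presses on something with over 40 N, if the wrist force passes 120 N, or if a joint passes its speed limit or range.

## Robot

A 6-joint arm with a two-finger parallel gripper is mounted at the origin on a cart in front of the work surface, level with it; the furniture and walls round the work are solid. World frame = base frame: x ahead of the robot, y to its left, z up, the work surface at z = 0. Lengths are in m, angles in rad, forces in N, time in s.
With the tool pointing down it reaches from about 0.3 to 0.775 m from the base axis. Payload 14.6 kg.
Tool frame: the origin (TCP) lies on the centre line of the jaws, within the pads' length; the fingertips stand ctrl.tcp_to_tips ahead of it and the grasp point (between the pads) lies 2 mm behind it (ctrl.tcp_to_tips is the distance from the TCP to the fingertips, in m); z points along the fingers, y is the line along which they close (so a half turn about z gives the same grasp; the last joint's range is limited). The gripper opens to 94 mm and grips with 3 to 60 N. Pads are 16 mm wide; open, the fingers measure 119 mm over their backs; the gripper's body (75 mm by 177 mm) begins 78 mm behind the grasp point.
Start: joints at [1.075, 0.3, 1.521, -0, 1.321, -0.067], TCP at [0.229, 0.5, 0.194] pointing down, gripper open.
Joint ranges: [-3.03, 3.03], [-0.79, 2.21], [0.23, 2.52], [-1.04, 4.18], [0, 3.07], [-2.55, 2.55]. Speed limits (rad/s): [2.22, 2.22, 2.57, 3.14, 3.14, 3.14].

## Interface

Orientations are given as [roll, pitch, yaw] about the fixed x, y, z axes, in that order (R = Rz(yaw) Ry(pitch) Rx(roll)).
In Python, from station import telemetry, viewer, hand_in, ctrl gives the robot as it stands.
- The arm moves only by the tool step_arm, never from a script. Its argument "plan" is a list of rows, each an object of numbers: "dx", "dy", "dz": the shift along the tool's x, y, z scaled (see below); "rx", "ry", "rz": the turn, a rotation vector about the tool's x, y, z scaled (see below); "claw": the closure, from 0 (fully open) to 1 (shut). In form: [{"dx": .., "dy": .., "dz": .., "rx": .., "ry": .., "rz": .., "claw": ..}, ...]. A call has 1 to 10 rows; each row shifts and turns the commanded pose from where the row before left it, along the tool's axes as they then stand; what a row does not reach is not made up. The controller multiplies each number of a shift by 0.1 m and each number of a turn by 90 degrees. A row lasts 1/10 s, in which the tool goes at most 50 mm and 8.59 degrees, less where a joint would pass 70% of its speed; a pose out of reach is approached as far as the arm can. A call with a number of a shift or a turn outside -1 to 1 is refused whole. A call with a gripper value outside its range is refused whole. The fingers move at their own pace and stop on an object; "grip_force" is the grip in N (left out, the last holds). Time passes only in rows, so rows that do not move let the fingers close. It gives the time, the measured TCP pose, the force, the opening and the grip force at its end, in the units of the state.
- telemetry.get_obs(): the state, without advancing time (a new reading comes with each control period).
- viewer.camera(name): name is "scene" or "top" or "wrist"; returns a dict with "img" (400x640x3 uint8, red, green, blue), "z_map" (400x640 float32, m along the optical axis (not along the pixel's ray), 0 where there is no reading), "fx", "fy", "cx", "cy" (pixels), "dist" ([k1, k2, p1, p2, k3] as OpenCV has them; the pictures are not rectified), "R" (3x3) and "t" (3): a world point X has camera coordinates R X + t; the wrist camera has in their place "tool_from_camera" (4x4, takes a point from camera to tool coordinates, whose origin is the TCP and whose axes are the flange's). Camera axes: x right, y down, z forward; pixel columns grow to the right and rows downward; lengths in m; the calibration is good to about 2 mm. A picture is of the moment at which its call begins: read the wrist's pose just before it.
- hand_in(): hands the job in; it is judged then, once.
Trained networks look in a picture, given as the dict that the camera call returned (one of the last four; its "shot" number tells which), for a name from the list of things; names that differ only in an ending like _2 or _b are one class to them, and where a whole thing is asked for, a point or a joint stands for the part that bears it (a point fixed in the world has none). Each returns a list of dicts, best first, with "score" (0 to 1); they miss things now and then, are a little off and sometimes report something else, mostly with a low value. They report only what shows in the picture. A call takes as long as a camera call.
- viewer.recognise(target, picture): "rect" ([left, top, right, bottom] in pixels, round what is visible of it).
The state is a dict: "time_s": time; "qpos": joint angles; "joint_vel": joint speeds; "tau": joint torques, N m; "ee_pos": TCP position; "eef_rot": TCP orientation; "force": force on the tool from outside, world axes, zero at the start; "moment": the same for the moment, N m; "grip_width": finger opening in m; "grip_force": force on a finger pad.
Only numpy, scipy, OpenCV 4.12 (cv2) and the standard library are available. Lean on these libraries where they do the work, as an engineer would, in place of code of your own. Each camera call takes 0.05 s, during which the arm holds its last target. There are 200 camera calls.

## Working session

There is one attempt and no reset: what is moved stays moved. The work goes in short steps, Python scripts to look and compute and a tool call to move; the robot and the scene stay as the last step left them, time stands still between calls to the robot, and variables do not carry over. Pictures are saved under pics/ and viewed, at most 10 in all, crops included, and the job is handed in when it is done.

Besides the shell and the picture viewer there is one more tool, called after "Emit:" as name([rows], argument=value, ...), one row to a line, values as JSON. step_arm: Moves the arm, as the interface text tells. Shifts and turns lie within -1 to 1; 1 stands for 0.1 m of shift or 90 degrees of turn. Its arguments: {"type":"object","properties":{"plan":{"type":"array"},"grip_force":{"type":"number"}},"required":["plan"]}

```bash
mkdir -p pics; ls
cat > h.py <<'E'
import numpy as np, cv2
from station import telemetry, viewer, hand_in, ctrl
def world(p, us, vs):
    K=np.array([[p['fx'],0,p['cx']],[0,p['fy'],p['cy']],[0,0,1]])
    us=np.ravel(us);vs=np.ravel(vs)
    z=p['z_map'][vs.astype(int),us.astype(int)]
    n=cv2.undistortPoints(np.c_[us,vs].astype(float).reshape(-1,1,2),K,np.array(p['dist'])).reshape(-1,2)
    C=np.c_[n*z[:,None],z]
    return (C-np.array(p['t']))@np.array(p['R']), z>0
def cloud(p):
    v,u=np.mgrid[0:400,0:640]
    X,ok=world(p,u,v); return X.reshape(400,640,3),ok.reshape(400,640)
def save(p,n): cv2.imwrite('pics/'+n,cv2.cvtColor(p['img'],cv2.COLOR_RGB2BGR))
E
python3 - <<'E'
from h import *
print(ctrl.tcp_to_tips, telemetry.get_obs())
for c in ['top','scene']:
    p=viewer.camera(c); save(p,c+'1.png'); X,ok=cloud(p)
    np.savez(c+'.npz',X=X,ok=ok,img=p['img'])
    for n in ['file','fixture','edge','tool_case','cover_tab','vial','post_holder','petri_dish']:
        for d in viewer.recognise(n,p)[:2]:
            l,t,r,b=[int(round(q)) for q in d['rect']]
            u,v=(l+r)//2,(t+b)//2
            print(c,n,round(d['score'],2),(l,t,r,b),X[min(v,399),min(u,639)].round(3))
E
```

```text
pics
0.017 {'time_s': 0.0, 'qpos': array([ 1.07539999e+00,  3.00434562e-01,  1.52158693e+00,  2.03770365e-05,
        1.32072733e+00, -6.65669861e-02]), 'joint_vel': array([-1.88767396e-04,  2.24581594e-04,  1.14936641e-04,  3.28435419e-04,
        5.00205380e-05,  7.44793241e-04]), 'tau': array([-7.33244851e-04, -5.31812918e+01, -3.52722323e+01,  7.07701268e-02,
        2.44856853e-02, -1.41436362e-04]), 'ee_pos': array([0.22853846, 0.4999559 , 0.19300391]), 'eef_rot': array([-3.14044035e+00, -9.65998047e-05,  2.71275819e+00]), 'force': array([-0.02817508, -0.06529679, -0.21782893]), 'moment': array([0.00906334, 0.01561806, 0.05039519]), 'grip_force': 0.0, 'grip_width': 0.09418902623875669}
top file 0.79 (297, 253, 322, 312) [ 0.471 -0.002  0.041]
top fixture 0.57 (202, 193, 262, 266) [0.585 0.164 0.079]
top fixture 0.32 (298, 250, 321, 310) [ 0.475 -0.002  0.038]
top edge 0.86 (214, 211, 245, 246) [0.587 0.171 0.08 ]
top tool_case 0.93 (354, 191, 426, 289) [ 0.566 -0.19   0.005]
top cover_tab 0.97 (358, 188, 417, 224) [ 0.64  -0.174  0.059]
top post_holder 0.34 (297, 250, 322, 312) [ 0.473 -0.002  0.039]
top petri_dish 0.73 (308, 190, 331, 216) [ 0.65  -0.024  0.015]
scene file 0.76 (254, 272, 312, 325) [ 0.46  -0.012  0.025]
scene file 0.73 (220, 190, 258, 229) [0.584 0.173 0.048]
scene fixture 0.75 (200, 183, 282, 253) [0.567 0.156 0.047]
scene fixture 0.4 (324, 221, 353, 247) [ 0.649 -0.027  0.014]
scene edge 0.83 (220, 188, 259, 224) [0.582 0.169 0.062]
scene edge 0.38 (340, 169, 364, 195) [0.777 0.007 0.037]
scene tool_case 0.76 (326, 190, 468, 369) [ 0.612 -0.177  0.005]
scene cover_tab 0.6 (369, 195, 466, 281) [ 0.682 -0.182  0.059]
scene vial 0.6 (340, 186, 355, 214) [ 0.717 -0.012  0.045]
scene post_holder 0.58 (367, 197, 462, 281) [ 0.678 -0.178  0.058]
scene post_holder 0.57 (342, 169, 364, 198) [0.779 0.005 0.032]
scene petri_dish 0.91 (324, 220, 351, 245) [ 0.652 -0.023  0.015]
```

Run:
```python
from h import *
def fit(X,ok,b,name):
    m=ok.copy()
    for i in range(3): m&=(X[...,i]>b[i][0])&(X[...,i]<b[i][1])
    P=X[m]
    if len(P)<8: print(name,len(P));return
    r=cv2.minAreaRect((P[:,:2]*1000).astype(np.float32))
    print(name,len(P),'mean',P.mean(0).round(4),'rect c',np.round(r[0],1),np.round(r[1],1),round(r[2],1),'box',cv2.boxPoints(r).round(0).tolist())
for c in ['top','scene']:
    d=np.load(c+'.npz');X,ok=d['X'],d['ok']
    print(c)
    fit(X,ok,[(.36,.58),(-.07,.07),(.033,.05)],'grip')
    fit(X,ok,[(.36,.58),(-.07,.07),(.003,.05)],'file')
    fit(X,ok,[(.45,.7),(.08,.27),(.072,.09)],'edge')
    fit(X,ok,[(.45,.7),(.08,.27),(.045,.062)],'stop')
    fit(X,ok,[(.45,.7),(.08,.27),(.006,.09)],'fixture')
    fit(X,ok,[(.4,.9),(-.35,-.08),(.07,.09)],'tab')
    fit(X,ok,[(.4,.9),(-.35,-.05),(.046,.09)],'case')
    fit(X,ok,[(.4,.9),(-.35,-.05),(.053,.0605)],'cover')
a=cv2.imread('pics/top1.png')[150:350,180:460]; b=cv2.imread('pics/scene1.png')[150:390,180:480]
cv2.imwrite('pics/c1.png',np.vstack([cv2.resize(a,(420,300)),cv2.resize(b,(420,300))]))
```

```text
top
grip 226 mean [ 0.4746 -0.0047  0.0396] rect c [475.3  -4. ] [20.1 59.8] 79.7 box [[444.0, -9.0], [503.0, -19.0], [507.0, 0.0], [448.0, 11.0]]
file 819 mean [ 0.4767 -0.0038  0.015 ] rect c [4.898e+02 4.000e-01] [177.9 138.8] 0.3 box [[400.0, 69.0], [401.0, -70.0], [579.0, -69.0], [578.0, 70.0]]
edge 83 mean [0.5871 0.1767 0.0797] rect c [587.3 177.7] [45.8  7.8] 76.5 box [[578.0, 156.0], [586.0, 155.0], [596.0, 199.0], [589.0, 201.0]]
stop 728 mean [0.5912 0.1758 0.0499] rect c [580.9 179.9] [ 80.7 113.6] 76.0 box [[516.0, 154.0], [626.0, 127.0], [646.0, 205.0], [536.0, 233.0]]
fixture 2721 mean [0.5855 0.1738 0.0411] rect c [550.2 186.2] [ 98.5 216.3] 75.9 box [[433.0, 165.0], [643.0, 112.0], [667.0, 208.0], [457.0, 260.0]]
tab 192 mean [ 0.6223 -0.1767  0.0809] rect c [ 622.6 -177.3] [13.5 59. ] 0.9 box [[615.0, -148.0], [616.0, -207.0], [630.0, -207.0], [629.0, -148.0]]
case 2882 mean [ 0.6072 -0.1785  0.0595] rect c [ 565.8 -179.1] [223.8 150.4] 1.7 box [[452.0, -107.0], [456.0, -258.0], [680.0, -251.0], [675.0, -101.0]]
cover 1935 mean [ 0.6278 -0.1762  0.0578] rect c [ 565
[... 608 characters left out ...]
9] [ 84.5 116.1] 75.6 box [[514.0, 148.0], [626.0, 120.0], [647.0, 201.0], [535.0, 230.0]]
fixture 3044 mean [0.5746 0.1643 0.0377] rect c [586.3 174.7] [103.3 141.6] 75.5 box [[505.0, 142.0], [642.0, 107.0], [668.0, 207.0], [531.0, 242.0]]
tab 304 mean [ 0.6202 -0.1793  0.0796] rect c [ 621.2 -178.9] [17.  59.2] 0.1 box [[613.0, -149.0], [613.0, -208.0], [630.0, -208.0], [630.0, -149.0]]
case 6755 mean [ 0.6584 -0.177   0.0592] rect c [ 672.5 -171.1] [453.8 183.6] 7.8 box [[435.0, -111.0], [460.0, -293.0], [910.0, -231.0], [885.0, -49.0]]
cover 4607 mean [ 0.6811 -0.1777  0.0581] rect c [ 672.  -171.2] [450.2 183.6] 7.8 box [[437.0, -111.0], [461.0, -293.0], [907.0, -232.0], [883.0, -50.0]]
```

View pics/c1.png

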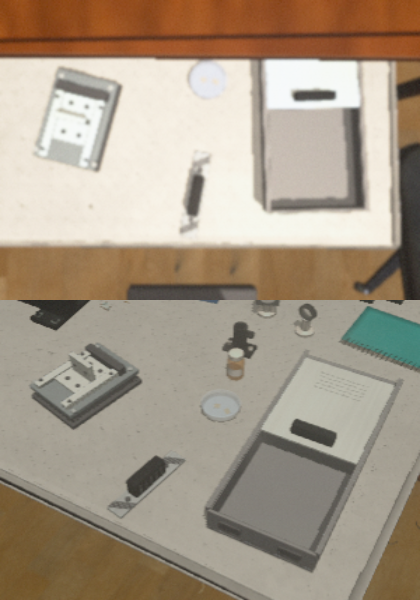

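```bash
cat >> h.py <<'E'
from scipy.spatial.transform import Rotation as Ro
def go(target, yaw=None, base=None):
    """rotation first (rz, total units), then shift in units along new tool axes"""
    o=telemetry.get_obs(); R=Ro.from_euler('xyz',o['eef_rot']); p=o['ee_pos'] if base is None else np.array(base)
    cy=np.degrees(o['eef_rot'][2]); print('t',round(o['time_s'],2),'pos',o['ee_pos'].round(4),'rpy',np.degrees(o['eef_rot']).round(2),'F',o['force'].round(1),'w',round(o['grip_width'],4))
    T=R if yaw is None else Ro.from_euler('xyz',[180,0,yaw],degrees=True)
    print(' rotvec/90', (np.degrees((R.inv()*T).as_rotvec())/90).round(4),' shift/0.1', (T.inv().apply(np.array(target)-p)/.1).round(4))
E
python3 - <<'E'
from h import *
for c in ['top','scene']:
    d=np.load(c+'.npz');X,ok=d['X'],d['ok']
    m=ok&(X[...,2]>.1)&(X[...,0]>.3)&(X[...,0]<1)&(abs(X[...,1])<.3)
    P=X[m]; print(c,len(P),np.percentile(P,[0,5,50,95,100],axis=0).round(3).tolist() if len(P) else '')
    print(X[10:170:15,300].round(3).tolist())
d=np.load('scene.npz');X,ok=d['X'],d['ok']
# case side rails from scene
m=ok&(X[...,2]>.0595)&(X[...,2]<.064)&(X[...,1]>-.27)&(X[...,1]<-.09)&(X[...,0]<.8)&(X[...,0]>.44)
P=X[m]
for s in (P[:,1]>-.13,P[:,1]<-.22):
    Q=P[s]; print(len(Q),np.polyfit(Q[:,0]-.54,Q[:,1],1), Q[:,0].min(),Q[:,0].max())
go([.475,-.0055,.12],169.5)
E
```

```text
top 118158 [[0.584, -0.232, 0.643], [0.591, -0.146, 0.681], [0.606, -0.004, 0.781], [0.663, 0.189, 0.858], [0.682, 0.221, 0.863]]
[[0.606, 0.001, 0.859], [0.605, 0.001, 0.854], [0.604, 0.001, 0.846], [0.604, 0.001, 0.837], [0.605, 0.001, 0.824], [0.605, 0.002, 0.809], [0.605, 0.002, 0.795], [0.605, 0.003, 0.775], [0.607, 0.003, 0.744], [0.606, 0.004, 0.712], [0.601, 0.004, 0.695]]
scene 147 [[0.707, -0.062, 0.1], [0.793, -0.046, 0.101], [0.976, 0.279, 0.249], [1.0, 0.299, 0.305], [1.0, 0.3, 0.371]]
[[1.207, 0.394, 0.151], [1.211, 0.4, 0.104], [1.23, 0.414, 0.043], [1.266, 0.441, -0.034], [1.148, 0.368, 0.0], [1.082, 0.328, 0.001], [1.02, 0.29, 0.002], [0.892, 0.209, 0.068], [0.86, 0.191, 0.051], [0.86, 0.194, 0.003], [0.816, 0.167, -0.0]]
626 [ 0.00616658 -0.11068151] 0.45082177943372115 0.7841966709217084
715 [ 0.05279807 -0.2507687 ] 0.4565846454350963 0.7870191133328787
t 0.9 pos [0.2287 0.5002 0.1936] rpy [180.    -0.   155.43] F [0.7 0.8 0.5] w 0.0943
 rotvec/90 [ 0.      0.     -0.1563]  shift/0.1 [-3.3434 -4.5235  0.7357]
```

Emit:
step_arm([
  {"rz": -0.0782,"claw": 0.4},
  {"rz": -0.0781,"claw": 0.4},
  {"dx": -0.257,"dy": -0.348,"dz": 0.05,"claw": 0.4},
  {"dx": -0.257,"dy": -0.348,"dz": 0.05,"claw": 0.4},
  {"dx": -0.257,"dy": -0.348,"dz": 0.05,"claw": 0.4},
  {"dx": -0.257,"dy": -0.348,"dz": 0.05,"claw": 0.4},
  {"dx": -0.257,"dy": -0.348,"dz": 0.05,"claw": 0.4},
  {"dx": -0.257,"dy": -0.348,"dz": 0.05,"claw": 0.4},
  {"dx": -0.257,"dy": -0.348,"dz": 0.05,"claw": 0.4},
  {"dx": -0.257,"dy": -0.348,"dz": 0.05,"claw": 0.4},
])

```text
$.plan[0]: bad value
```

Emit:
step_arm([
  {"dx": -0.257,"dy": -0.348,"dz": 0.05,"claw": 0.4},
  {"dx": -0.257,"dy": -0.348,"dz": 0.05,"claw": 0.4},
  {"dx": -0.257,"dy": -0.348,"dz": 0.05,"claw": 0.4},
  {"dx": -0.257,"dy": -0.348,"dz": 0.05,"claw": 0.4},
  {"claw": 0.4},
  {"claw": 0.4},
  {"claw": 0.4},
])

```text
$.plan[0]: bad value
```

Run:
```python
from h import *
o=telemetry.get_obs(); p=viewer.camera('wrist'); save(p,'w1.png')
R=Ro.from_euler('xyz',o['eef_rot']).as_matrix(); T=np.array(p['tool_from_camera'])
M=np.eye(4);M[:3,:3]=R;M[:3,3]=o['ee_pos'];M=M@T
p['R']=M[:3,:3].T;p['t']=-M[:3,:3].T@M[:3,3]
X,ok=cloud(p)
m=ok&(X[...,2]>.033)&(X[...,2]<.05)&(abs(X[...,1])<.06)&(abs(X[...,0]-.475)<.06)
P=X[m]; r=cv2.minAreaRect((P[:,:2]*1000).astype(np.float32)); print(len(P),P.mean(0),np.median(P[:,2]),r)
m=ok&(X[...,2]>.003)&(X[...,2]<.012)&(abs(X[...,1])<.06)&(abs(X[...,0]-.475)<.08)
P=X[m]; r=cv2.minAreaRect((P[:,:2]*1000).astype(np.float32)); print(len(P),np.median(P[:,2]),r)
go([.475,-.006,.028],169.5)
```

```text
0 [nan nan nan] nan ((0.0, 0.0), (0.0, 0.0), 0.0)
0 nan ((0.0, 0.0), (0.0, 0.0), 0.0)
t 0.95 pos [0.2287 0.5002 0.1935] rpy [-180.     -0.    155.43] F [ 0.1 -0.3 -0.3] w 0.0937
 rotvec/90 [-0.     -0.     -0.1563]  shift/0.1 [-3.3446 -4.5282  1.6551]<stdin>:8: RuntimeWarning: Mean of empty slice.
  ret = um.true_divide(
  return _methods._mean(a, axis=axis, dtype=dtype,
  ret = ret.dtype.type(ret / rcount)
```

View pics/w1.png

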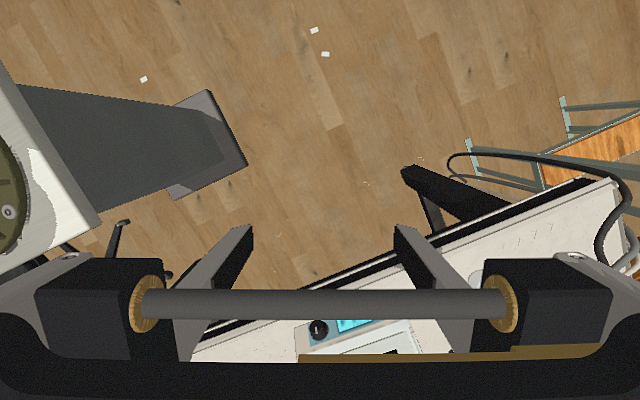

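The arm hasn't moved: the picture shows the floor and, at the bottom, the balance (about 350,340). The refused rows seem to have been missing fields, so I'm resending with every field filled in.

Emit:
step_arm([
  {"dx": 0,"dy": 0,"dz": 0,"rx": 0,"ry": 0,"rz": -0.0782,"claw": 0.4},
  {"dx": 0,"dy": 0,"dz": 0,"rx": 0,"ry": 0,"rz": -0.0781,"claw": 0.4},
  {"dx": -0.257,"dy": -0.348,"dz": 0.0,"rx": 0,"ry": 0,"rz": 0,"claw": 0.4},
  {"dx": -0.257,"dy": -0.348,"dz": 0.0,"rx": 0,"ry": 0,"rz": 0,"claw": 0.4},
  {"dx": -0.257,"dy": -0.348,"dz": 0.0,"rx": 0,"ry": 0,"rz": 0,"claw": 0.4},
  {"dx": -0.257,"dy": -0.348,"dz": 0.0,"rx": 0,"ry": 0,"rz": 0,"claw": 0.4},
  {"dx": -0.257,"dy": -0.348,"dz": 0.0,"rx": 0,"ry": 0,"rz": 0,"claw": 0.4},
  {"dx": -0.257,"dy": -0.348,"dz": 0.0,"rx": 0,"ry": 0,"rz": 0,"claw": 0.4},
  {"dx": -0.257,"dy": -0.348,"dz": 0.0,"rx": 0,"ry": 0,"rz": 0,"claw": 0.4},
  {"dx": -0.257,"dy": -0.348,"dz": 0.0,"rx": 0,"ry": 0,"rz": 0,"claw": 0.4},
])

```text
time_s: 1.95
ee_pos: [0.3805, 0.1874, 0.1938]
eef_rot: [3.141, 0.001, 2.958]
force: [1.1, 0.6, 0.4]
grip_width: 0.0565
grip_force: 0.0
```

Emit:
step_arm([
  {"dx": -0.257,"dy": -0.348,"dz": 0.1,"rx": 0,"ry": 0,"rz": 0,"claw": 0.4},
  {"dx": -0.257,"dy": -0.348,"dz": 0.1,"rx": 0,"ry": 0,"rz": 0,"claw": 0.4},
  {"dx": -0.257,"dy": -0.348,"dz": 0.1,"rx": 0,"ry": 0,"rz": 0,"claw": 0.4},
  {"dx": -0.257,"dy": -0.348,"dz": 0.1,"rx": 0,"ry": 0,"rz": 0,"claw": 0.4},
  {"dx": -0.257,"dy": -0.348,"dz": 0.1,"rx": 0,"ry": 0,"rz": 0,"claw": 0.4},
  {"dx": 0,"dy": 0,"dz": 0,"rx": 0,"ry": 0,"rz": 0,"claw": 0.4},
  {"dx": 0,"dy": 0,"dz": 0,"rx": 0,"ry": 0,"rz": 0,"claw": 0.4},
  {"dx": 0,"dy": 0,"dz": 0,"rx": 0,"ry": 0,"rz": 0,"claw": 0.4},
])

```text
time_s: 2.75
ee_pos: [0.4745, -0.0047, 0.1438]
eef_rot: [3.141, 0.0, 2.959]
force: [0.5, -0.6, 0.3]
grip_width: 0.0563
grip_force: 0.0
```

```bash
cat >> h.py <<'E'
def wrist(n):
    o=telemetry.get_obs(); p=viewer.camera('wrist'); save(p,n)
    M=np.eye(4);M[:3,:3]=Ro.from_euler('xyz',o['eef_rot']).as_matrix();M[:3,3]=o['ee_pos'];M=M@np.array(p['tool_from_camera'])
    p['R']=M[:3,:3].T;p['t']=-M[:3,:3].T@M[:3,3]
    return p
def box(X,ok,b):
    m=ok.copy()
    for i in range(3): m&=(X[...,i]>b[i][0])&(X[...,i]<b[i][1])
    P=X[m]
    if len(P)<8: print('few',len(P)); return P
    r=cv2.minAreaRect((P[:,:2]*1000).astype(np.float32))
    print(len(P),'mean',P.mean(0).round(4),'zmed',np.median(P[:,2]).round(4),np.round(r[0],1),np.round(r[1],1),round(r[2],1))
    return P
E
python3 - <<'E'
from h import *
p=wrist('w2.png'); X,ok=cloud(p)
box(X,ok,[(.42,.53),(-.05,.05),(.033,.05)])
box(X,ok,[(.38,.57),(-.05,.05),(.0035,.012)])
go([.475,-.006,.028],169.5)
E
```

```text
912 mean [ 0.4728 -0.0043  0.0408] zmed 0.041 [473.9  -4.8] [18.1 59. ] 79.9
1428 mean [ 0.4663 -0.0034  0.0073] zmed 0.0073 [484.6   1.2] [152.2  89.4] 1.4
t 2.8 pos [ 0.4746 -0.0046  0.144 ] rpy [1.7999e+02 3.0000e-02 1.6957e+02] F [-0.6 -0.3  0.1] w 0.0562
 rotvec/90 [0.0001 0.0004 0.0008]  shift/0.1 [-0.007  -0.0134  1.1596]
```

Emit:
step_arm([
  {"dx": 0,"dy": 0,"dz": 0.25,"rx": 0,"ry": 0,"rz": 0,"claw": 0.4},
  {"dx": 0,"dy": 0,"dz": 0.25,"rx": 0,"ry": 0,"rz": 0,"claw": 0.4},
  {"dx": 0,"dy": 0,"dz": 0.25,"rx": 0,"ry": 0,"rz": 0,"claw": 0.4},
  {"dx": 0,"dy": 0,"dz": 0.25,"rx": 0,"ry": 0,"rz": 0,"claw": 0.4},
  {"dx": 0,"dy": 0,"dz": 0.16,"rx": 0,"ry": 0,"rz": 0,"claw": 0.4},
  {"dx": 0,"dy": 0,"dz": 0,"rx": 0,"ry": 0,"rz": 0,"claw": 0.4},
  {"dx": 0,"dy": 0,"dz": 0,"rx": 0,"ry": 0,"rz": 0,"claw": 0.4},
], grip_force=55)

```text
time_s: 3.5
ee_pos: [0.4749, -0.0048, 0.0283]
eef_rot: [3.141, 0.001, 2.959]
force: [-0.2, 0.1, 0.2]
grip_width: 0.0564
grip_force: 0.0
```

Emit:
step_arm([
  {"dx": 0,"dy": 0,"dz": 0,"rx": 0,"ry": 0,"rz": 0,"claw": 1},
  {"dx": 0,"dy": 0,"dz": 0,"rx": 0,"ry": 0,"rz": 0,"claw": 1},
  {"dx": 0,"dy": 0,"dz": 0,"rx": 0,"ry": 0,"rz": 0,"claw": 1},
  {"dx": 0,"dy": 0,"dz": 0,"rx": 0,"ry": 0,"rz": 0,"claw": 1},
  {"dx": 0,"dy": 0,"dz": 0,"rx": 0,"ry": 0,"rz": 0,"claw": 1},
  {"dx": 0,"dy": 0,"dz": 0,"rx": 0,"ry": 0,"rz": 0,"claw": 1},
  {"dx": 0,"dy": 0,"dz": 0,"rx": 0,"ry": 0,"rz": 0,"claw": 1},
  {"dx": 0,"dy": 0,"dz": 0,"rx": 0,"ry": 0,"rz": 0,"claw": 1},
], grip_force=58)

```text
time_s: 4.3
ee_pos: [0.4754, -0.0042, 0.0304]
eef_rot: [3.139, 0.001, 2.958]
force: [-17.2, 15.7, 45.1]
grip_width: 0.0007
grip_force: 30.5
```

Run:
```python
from h import *
o=telemetry.get_obs(); print(o['force'],o['grip_width'],o['ee_pos'],o['grip_force'])
p=viewer.camera('scene'); save(p,'s2.png'); w=wrist('w3.png'); 
a=cv2.imread('pics/s2.png')[170:370,160:480]; b=cv2.imread('pics/w3.png')
cv2.imwrite('pics/c2.png',np.vstack([cv2.resize(a,(480,300)),cv2.resize(b,(480,300))]))
```

```text
[-17.22420806  15.66305867  45.07911288] 0.0006829120707622808 [ 0.47538153 -0.00421066  0.03040299] 30.464692376554012
```

View pics/c2.png

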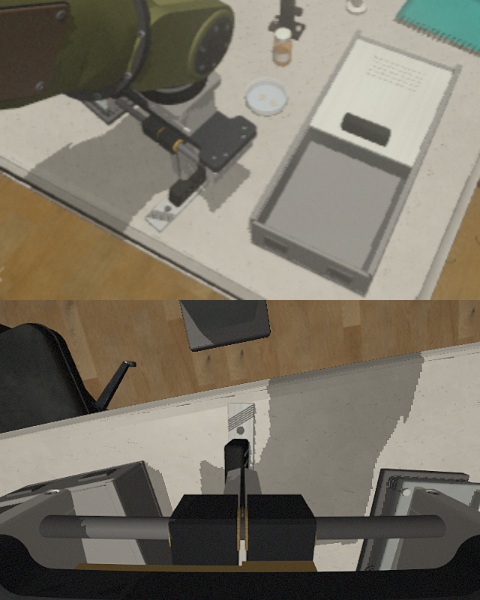

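Run:
```python
import cv2
b=cv2.imread('pics/w3.png')[120:400,200:440]
a=cv2.imread('pics/s2.png')[220:340,230:330]
cv2.imwrite('pics/c3.png',np.hstack([cv2.resize(b,(400,467)),cv2.resize(a,(389,467),interpolation=cv2.INTER_CUBIC)])) if 0 else None
import numpy as np
cv2.imwrite('pics/c3.png',np.hstack([cv2.resize(b,(400,467)),cv2.resize(a,(389,467),interpolation=cv2.INTER_CUBIC)]))
```

```text
(no output)
```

View pics/c3.png

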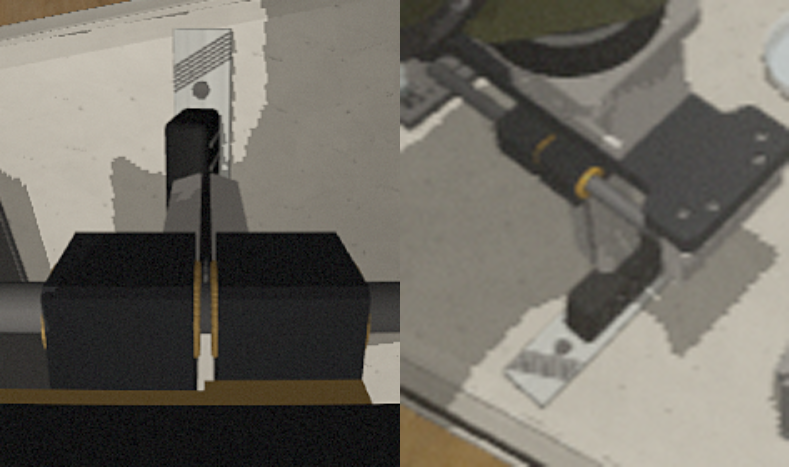

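Run:
```python
from h import *
p=wrist('w4.png'); X,ok=cloud(p); g=p['img'].astype(int).sum(2)
for v in (142,150,165,185,195,205,215,225,235,250):
    print(v,[(u,*(X[v,u]*1000).round(0).astype(int).tolist(),int(g[v,u])) for u in range(292,350,6)])
```

```text
142 [(292, 411, -16, 1, 519), (298, 412, -11, 2, 535), (304, 412, -6, 6, 502), (310, 413, -2, 9, 531), (316, 414, 2, 9, 541), (322, 415, 7, 9, 523), (328, 415, 11, 10, 551), (334, 416, 15, 12, 401), (340, 417, 20, 2, 529), (346, 418, 25, 2, 562)]
150 [(292, 417, -17, 0, 563), (298, 418, -13, 0, 573), (304, 418, -7, 7, 473), (310, 419, -3, 8, 536), (316, 419, 1, 9, 543), (322, 420, 6, 8, 517), (328, 421, 10, 11, 502), (334, 422, 14, 13, 286), (340, 423, 19, 2, 374), (346, 424, 24, 1, 562)]
165 [(292, 428, -19, 2, 561), (298, 429, -15, 2, 558), (304, 429, -10, 6, 367), (310, 430, -5, 8, 266), (316, 430, -1, 9, 377), (322, 431, 4, 10, 520), (328, 432, 8, 12, 543), (334, 433, 13, 12, 537), (340, 435, 17, 1, 586), (346, 435, 22, 2, 558)]
185 [(292, 443, -23, 2, 546), (298, 444, -18, 2, 556), (304, 444, -13, 7, 505), (310, 444, -8, 13, 365), (316, 445, -3, 14, 0), (322, 445, 1, 13, 105), (328, 447, 5, 10, 339), (334, 447, 10, 12, 537), (340, 450, 15, 2, 501), (346, 451, 19, 1, 549)]
195 [(292, 451, -24, 1, 551), (298, 452, -20, 1, 520), (304, 444, -11, 41, 82), (310, 445, -7, 42, 69), (316
[... 689 characters left out ...]
), (304, 464, -15, 42, 99), (310, 465, -11, 43, 73), (316, 464, -6, 47, 305), (322, 466, -3, 44, 82), (328, 466, 1, 46, 259), (334, 479, 4, 11, 342), (340, 483, 9, 1, 386), (346, 484, 14, 1, 394)]
235 [(292, 485, -32, 1, 381), (298, 485, -27, 2, 405), (304, 463, -13, 65, 301), (310, 464, -10, 64, 289), (316, 465, -6, 64, 235), (322, 467, -3, 60, 28), (328, 466, 1, 64, 260), (334, 467, 4, 64, 243), (340, 467, 8, 65, 246), (346, 493, 12, 2, 375)]
250 [(292, 497, -34, 2, 376), (298, 499, -29, 1, 378), (304, 463, -12, 86, 243), (310, 464, -9, 86, 246), (316, 465, -6, 85, 241), (322, 466, -3, 83, 50), (328, 466, 1, 86, 262), (334, 466, 4, 86, 242), (340, 467, 7, 86, 246), (346, 467, 10, 86, 232)]
```

The fingers have shut completely and the file has rolled about 14°: the blade's left edge reads 12 mm high and the right edge 6 mm. I'll open, go up and look again.

Emit:
step_arm([
  {"dx": 0,"dy": 0,"dz": 0,"rx": 0,"ry": 0,"rz": 0,"claw": 0.4},
  {"dx": 0,"dy": 0,"dz": 0,"rx": 0,"ry": 0,"rz": 0,"claw": 0.4},
  {"dx": 0,"dy": 0,"dz": 0,"rx": 0,"ry": 0,"rz": 0,"claw": 0.4},
  {"dx": 0,"dy": 0,"dz": 0,"rx": 0,"ry": 0,"rz": 0,"claw": 0.4},
  {"dx": 0,"dy": 0,"dz": 0,"rx": 0,"ry": 0,"rz": 0,"claw": 0.4},
], grip_force=10)

```text
time_s: 4.95
ee_pos: [0.4752, -0.0059, 0.0309]
eef_rot: [-3.141, 0.002, 2.959]
force: [-19.0, -4.8, 45.8]
grip_width: 0.0372
grip_force: 21.0
```

Run:
```python
from h import *
p=wrist('w5.png'); X,ok=cloud(p)
box(X,ok,[(.42,.53),(-.05,.05),(.033,.05)])
go([.474,-.0048,.034],169.9)
for v in (142,165,195,205,215,225): print(v,[(u,*(X[v,u]*1000).round(0).astype(int).tolist()) for u in range(292,350,6)])
b=cv2.imread('pics/w5.png'); cv2.imwrite('pics/c5.png',cv2.resize(b[100:400,180:460],(560,600)))
```

```text
2045 mean [ 0.4654 -0.0204  0.0405] zmed 0.0409 [473.9 -18.3] [59.8 57.2] 50.3
t 5.0 pos [ 0.4751 -0.0062  0.0306] rpy [-1.7992e+02  8.0000e-02  1.6952e+02] F [-17.5  -5.8  38.6] w 0.0411
 rotvec/90 [-0.0009  0.0009 -0.0042]  shift/0.1 [ 0.0133  0.0117 -0.0342]
142 [(292, 410, -18, 1), (298, 411, -13, 1), (304, 412, -8, 8), (310, 413, -4, 10), (316, 413, 1, 12), (322, 414, 5, 17), (328, 415, 9, 20), (334, 415, 13, 19), (340, 417, 18, 1), (346, 418, 23, 1)]
165 [(292, 428, -22, 1), (298, 428, -17, 3), (304, 429, -12, 6), (310, 429, -7, 11), (316, 430, -2, 15), (322, 430, 2, 16), (328, 430, 6, 20), (334, 431, 10, 19), (340, 435, 15, 1), (346, 435, 20, 0)]
195 [(292, 442, -20, 44), (298, 443, -16, 43), (304, 445, -13, 38), (310, 447, -9, 33), (316, 449, -6, 28), (322, 451, -2, 22), (328, 452, 2, 20), (334, 453, 7, 18), (340, 458, 11, 1), (346, 459, 16, 1)]
205 [(292, 449, -21, 44), (298, 450, -18, 43), (304, 452, -14, 38), (310, 454, -11, 34), (316, 456, -7, 28), (322, 458, -3, 22), (328, 460, 1, 20), (334, 461, 5, 18), (340, 466, 10, 2), (346, 468, 15, 0)]
215 [(292, 455, -23, 44), (298, 456, -19, 45), (304, 458, -16, 39), (310, 460, -12, 34), (316, 463, -9, 28), (322, 465, -5, 24), (328, 467, 0, 20), (334, 469, 4, 18), (340, 474, 8, 2), (346, 476, 13, 1)]
225 [(292, 462, -24, 46), (298, 463, -20, 43), (304, 465, -17, 39), (310, 468, -14, 34), (316, 470, -10, 29), (322, 473, -6, 23), (328, 475, -2, 21), (334, 477, 3, 18), (340, 483, 7, 1), (346, 484, 12, 1)]
```

View pics/c5.png

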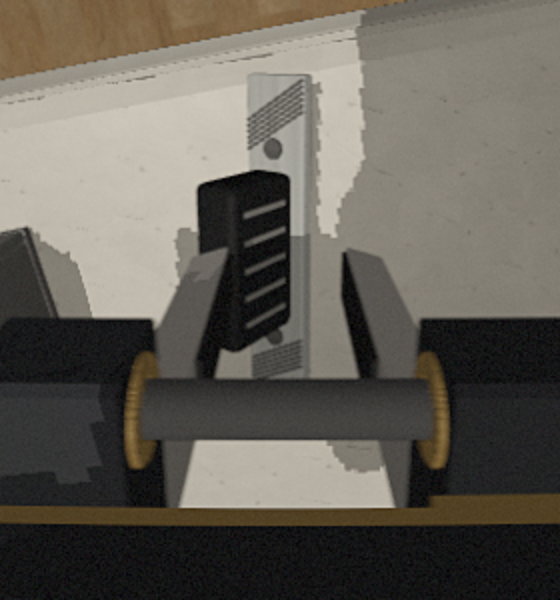

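Emit:
step_arm([
  {"dx": 0,"dy": 0,"dz": 0,"rx": 0,"ry": 0,"rz": 0,"claw": 0.35},
  {"dx": 0,"dy": 0,"dz": 0,"rx": 0,"ry": 0,"rz": 0,"claw": 0.35},
  {"dx": 0,"dy": 0,"dz": -0.05,"rx": 0,"ry": 0,"rz": 0,"claw": 0.35},
  {"dx": 0,"dy": 0,"dz": -0.05,"rx": 0,"ry": 0,"rz": 0,"claw": 0.35},
])

```text
time_s: 5.4
ee_pos: [0.4747, -0.0055, 0.0378]
eef_rot: [3.142, -0.0, 2.958]
force: [-0.1, -0.5, -0.2]
grip_width: 0.0609
grip_force: 0.0
```

Run:
```python
from h import *
p=wrist('w6.png'); X,ok=cloud(p)
box(X,ok,[(.42,.53),(-.05,.05),(.033,.05)])
go([.474,-.0048,.034],169.9)
b=cv2.imread('pics/w6.png'); cv2.imwrite('pics/c6.png',cv2.resize(b[100:400,180:460],(560,600)))
```

```text
628 mean [ 0.4597 -0.0385  0.0343] zmed 0.0342 [467.9 -39.2] [13.6 59.2] 81.7
t 5.45 pos [ 0.4751 -0.0055  0.0386] rpy [1.7999e+02 5.0000e-02 1.6950e+02] F [ 0.4 -0.3  0.4] w 0.061
 rotvec/90 [ 0.0001  0.0006 -0.0044]  shift/0.1 [0.0125 0.0049 0.0457]
```

View pics/c6.png

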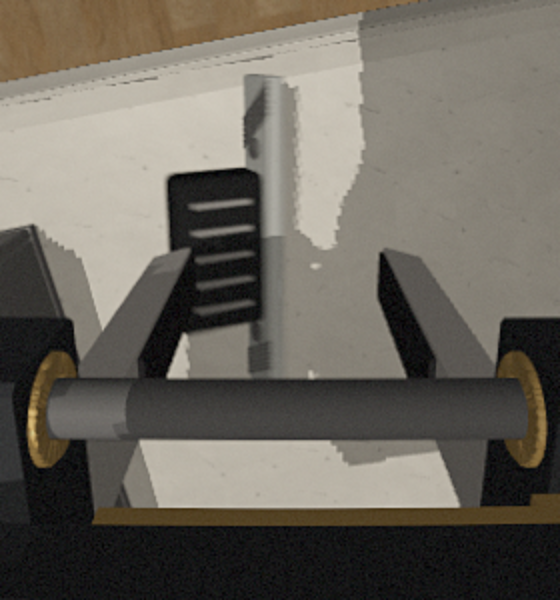

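The file now lies on its side: the blade is on edge (column 265) and the grip points right in the world (columns 170–260). I'll go up, measure it, and tip it back over by pushing the top edge of the blade.

Emit:
step_arm([
  {"dx": 0,"dy": 0,"dz": -0.3,"rx": 0,"ry": 0,"rz": 0,"claw": 1},
  {"dx": 0,"dy": 0,"dz": -0.4,"rx": 0,"ry": 0,"rz": 0,"claw": 1},
  {"dx": 0,"dy": 0,"dz": -0.3,"rx": 0,"ry": 0,"rz": 0,"claw": 1},
  {"dx": 0,"dy": 0,"dz": 0,"rx": 0,"ry": 0,"rz": 0,"claw": 1},
  {"dx": 0,"dy": 0,"dz": 0,"rx": 0,"ry": 0,"rz": 0,"claw": 1},
])

```text
time_s: 5.95
ee_pos: [0.4747, -0.0055, 0.1376]
eef_rot: [3.141, 0.001, 2.958]
force: [-0.2, 0.8, -0.1]
grip_width: 0.0245
grip_force: 0.0
```

Run:
```python
from h import *
p=wrist('w7.png'); X,ok=cloud(p)
c=np.array([.468,-.02]); 
m=ok&(X[...,2]>.004)&(X[...,2]<.05)&(abs(X[...,1]+.01)<.06)&(abs(X[...,0]-.47)<.09)
P=X[m]; a=np.radians(-9.5); e=np.array([np.cos(a),np.sin(a)]); n=np.array([-e[1],e[0]])
s=(P[:,:2]-c)@e; w=(P[:,:2]-c)@n
for lo in range(-80,80,10):
    k=(s>lo/1e3)&(s<(lo+10)/1e3)
    if k.sum()>3: 
        z=P[k,2]; print(lo,k.sum(),'w',(np.percentile(w[k],[2,50,98])*1e3).round(1),'z',(np.percentile(z,[2,50,98])*1e3).round(1),'w@top',(np.median(w[k][z>z.max()-.003])*1e3).round(1))
go([.468,-.02,.05],169.5)
```

```text
-70 12 w [-4.8 -1.8  1.3] z [11.7 27.  28.4] w@top -2.8
-60 85 w [-5.6 -1.   2.2] z [ 4.1 26.4 28.4] w@top -3.1
-50 89 w [-6.5 -1.4  2. ] z [ 5.6 26.  28.3] w@top -3.4
-40 83 w [-6.  -1.6  1.7] z [ 6.2 26.3 29. ] w@top -3.7
-30 293 w [-36.8 -16.5   1.4] z [ 6.  20.7 28.1] w@top -4.0
-20 332 w [-37.8 -17.8   1.1] z [ 8.7 21.4 28.1] w@top -3.5
-10 327 w [-37.9 -18.2   0.8] z [ 8.9 21.5 28.1] w@top -4.6
0 315 w [-37.8 -17.9   0.6] z [ 9.7 21.6 28. ] w@top -4.1
10 309 w [-38.7 -18.    0.3] z [10.7 21.7 27.7] w@top -4.3
20 296 w [-38.1 -18.7   0. ] z [11.2 21.3 28.1] w@top -4.6
30 121 w [-36.3  -6.2   0.7] z [ 4.5 22.  28.5] w@top -4.9
40 58 w [-5.4 -2.   0.5] z [ 4.3 26.5 28.9] w@top -3.2
50 53 w [-5.8 -2.3  0.3] z [ 4.8 26.5 29. ] w@top -4.4
60 48 w [-6.1 -2.6  0. ] z [ 5.4 26.3 29.1] w@top -4.7
t 6.0 pos [ 0.4743 -0.0054  0.1368] rpy [-1.800e+02 -5.000e-02  1.695e+02] F [-0.   0.1  0.2] w 0.0206
 rotvec/90 [-0.     -0.0006  0.    ]  shift/0.1 [ 0.0359 -0.1547  0.8676]
```

Emit:
step_arm([
  {"dx": 0.25,"dy": -0.09,"dz": 0,"rx": 0,"ry": 0,"rz": 0,"claw": 0.7},
  {"dx": 0.255,"dy": -0.093,"dz": 0,"rx": 0,"ry": 0,"rz": 0,"claw": 0.7},
  {"dx": 0,"dy": 0,"dz": 0.3,"rx": 0,"ry": 0,"rz": 0,"claw": 0.7},
  {"dx": 0,"dy": 0,"dz": 0.3,"rx": 0,"ry": 0,"rz": 0,"claw": 0.7},
  {"dx": 0,"dy": 0,"dz": 0.2,"rx": 0,"ry": 0,"rz": 0,"claw": 0.7},
  {"dx": 0,"dy": 0,"dz": 0.2,"rx": 0,"ry": 0,"rz": 0,"claw": 0.7},
  {"dx": 0,"dy": 0,"dz": 0.12,"rx": 0,"ry": 0,"rz": 0,"claw": 0.7},
  {"dx": 0,"dy": 0,"dz": 0,"rx": 0,"ry": 0,"rz": 0,"claw": 0.75},
  {"dx": 0,"dy": 0,"dz": 0,"rx": 0,"ry": 0,"rz": 0,"claw": 0.75},
], grip_force=8)

```text
time_s: 6.9
ee_pos: [0.4213, -0.0142, 0.0252]
eef_rot: [-3.141, -0.002, 2.958]
force: [-0.3, 0.4, 0.0]
grip_width: 0.024
grip_force: 0.0
```

Emit:
step_arm([
  {"dx": 0,"dy": 0,"dz": 0,"rx": 0,"ry": 0,"rz": 0,"claw": 0.8},
  {"dx": 0,"dy": 0,"dz": 0,"rx": 0,"ry": 0,"rz": 0,"claw": 0.85},
  {"dx": 0,"dy": 0,"dz": 0,"rx": 0,"ry": 0,"rz": 0,"claw": 0.9},
  {"dx": 0,"dy": 0,"dz": 0,"rx": 0,"ry": 0,"rz": 0,"claw": 1},
  {"dx": 0,"dy": 0,"dz": 0,"rx": 0,"ry": 0,"rz": 0,"claw": 1},
  {"dx": 0,"dy": 0,"dz": 0,"rx": 0,"ry": 0,"rz": 0,"claw": 1},
], grip_force=8)

```text
time_s: 7.5
ee_pos: [0.4217, -0.0143, 0.0256]
eef_rot: [3.142, 0.0, 2.958]
force: [-0.6, -0.3, 0.7]
grip_width: 0.0009
grip_force: 0.0
```

Run:
```python
from h import *
p=wrist('w8.png'); q=viewer.camera('scene'); save(q,'s8.png'); go([.42,0,.1])
b=cv2.imread('pics/w8.png')[80:380,160:480]; a=cv2.imread('pics/s8.png')[230:360,200:330]
cv2.imwrite('pics/c8.png',np.hstack([cv2.resize(b,(400,400)),cv2.resize(a,(400,400),interpolation=cv2.INTER_CUBIC)]))
```

```text
t 7.6 pos [ 0.4217 -0.0143  0.0256] rpy [-180.     0.   169.5] F [ 0.2 -0.2  0.5] w 0.0007
 rotvec/90 [0. 0. 0.]  shift/0.1 [ 0.0431  0.1374 -0.7444]
```

View pics/c8.png

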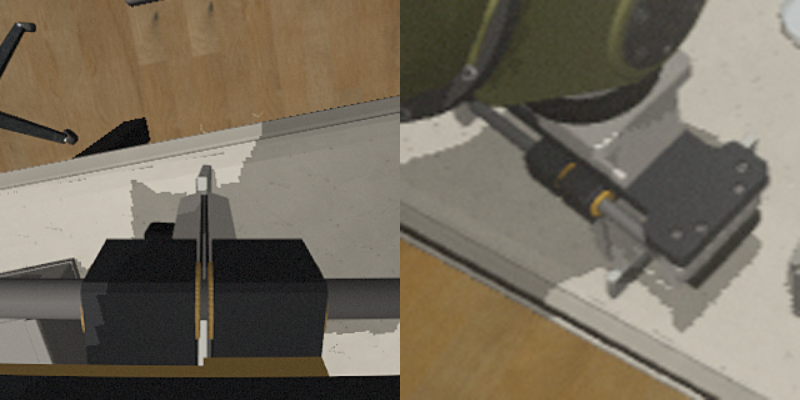

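Emit:
step_arm([
  {"dx": 0,"dy": 0,"dz": -0.1,"rx": 0,"ry": 0,"rz": 0,"claw": 1},
  {"dx": 0,"dy": 0,"dz": -0.2,"rx": 0,"ry": 0,"rz": 0,"claw": 1},
  {"dx": 0,"dy": 0,"dz": -0.2,"rx": 0,"ry": 0,"rz": 0,"claw": 1},
  {"dx": 0,"dy": 0,"dz": 0,"rx": 0,"ry": 0,"rz": 0,"claw": 1},
])

```text
time_s: 8.0
ee_pos: [0.4231, -0.0144, 0.0781]
eef_rot: [3.141, 0.004, 2.958]
force: [-0.2, -0.3, 1.5]
grip_width: 0.0007
grip_force: 0.0
```

Run:
```python
from h import *
p=wrist('w9.png'); X,ok=cloud(p); q=viewer.camera('scene'); save(q,'s9.png'); go([.42,0,.1])
Y,o2=cloud(q)
box(Y,o2,[(.38,.56),(-.06,.05),(.004,.05)])
for v in range(120,270,12): print(v,[(u,*(X[v,u]*1000).round(0).astype(int).tolist()) for u in range(304,346,6)])
b=cv2.imread('pics/w9.png')[80:380,160:480]; a=cv2.imread('pics/s9.png')[220:360,190:330]
cv2.imwrite('pics/c9.png',np.hstack([cv2.resize(b,(400,400)),cv2.resize(a,(400,400),interpolation=cv2.INTER_CUBIC)]))
```

```text
t 8.1 pos [ 0.4218 -0.0143  0.0757] rpy [1.800e+02 5.000e-02 1.695e+02] F [-0.6  0.5 -1.2] w 0.0002
 rotvec/90 [0. 0. 0.]  shift/0.1 [ 0.0436  0.1374 -0.2425]
681 mean [ 0.4546 -0.0388  0.0188] zmed 0.0197 [447.4 -12.1] [ 91.2 155.5] 41.8
120 [(304, 311, -69, -876), (310, 315, -46, -880), (316, 319, -23, -882), (322, 324, 0, -879), (328, 328, 23, -880), (334, 332, 46, -882), (340, 336, 69, -878)]
132 [(304, 355, -78, -878), (310, 360, -55, -879), (316, 364, -31, -875), (322, 368, -8, -878), (328, 373, 15, -877), (334, 377, 38, -879), (340, 381, 61, -877)]
144 [(304, 401, -87, -879), (310, 405, -64, -877), (316, 410, -40, -881), (322, 414, -17, -878), (328, 418, 6, -877), (334, 423, 30, -877), (340, 427, 53, -880)]
156 [(304, 447, -96, -878), (310, 452, -73, -879), (316, 456, -49, -878), (322, 460, -26, -877), (328, 465, -2, -879), (334, 469, 22, -876), (340, 474, 45, -881)]
168 [(304, 495, -106, -882), (310, 499, -82, -879), (316, 503, -58, -877), (322, 508, -35, -882), (328, 512, -11, -880), (334, 393, 3, -15), (340, 394, 8, -13)]
180 [(304, 398, -28, -4), (310, 399, -23, -4), (316,
[... 437 characters left out ...]
), (322, 427, -16, 28), (328, 436, -12, 2), (334, 437, -6, 2), (340, 439, 0, 1)]
228 [(304, 439, -35, 18), (310, 412, -20, 99), (316, 412, -17, 99), (322, 414, -13, 96), (328, 413, -9, 100), (334, 414, -5, 99), (340, 415, -2, 99)]
240 [(304, 411, -23, 120), (310, 412, -20, 119), (316, 412, -16, 120), (322, 414, -13, 116), (328, 413, -9, 120), (334, 414, -6, 119), (340, 414, -3, 120)]
252 [(304, 411, -22, 136), (310, 411, -19, 136), (316, 412, -16, 137), (322, 414, -13, 132), (328, 413, -10, 137), (334, 414, -7, 136), (340, 414, -4, 136)]
264 [(304, 388, -13, 197), (310, 388, -11, 196), (316, 389, -10, 196), (322, 415, -13, 144), (328, 413, -10, 149), (334, 390, -5, 196), (340, 389, -3, 198)]
```

View pics/c9.png

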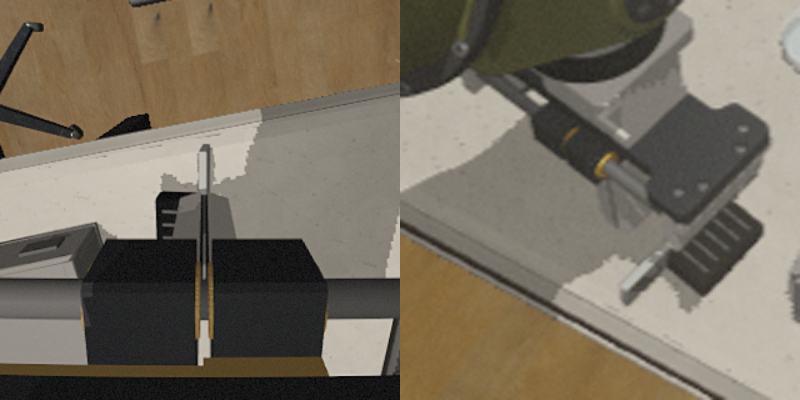

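The wrist depth shows the closed fingertips about 17 mm short of the reported TCP, not ahead of it. So the first grasp closed on top of the grip, and the second closed above the blade. From here I'll work from the measured tips and approach slowly.

Emit:
step_arm([
  {"dx": 0,"dy": 0,"dz": 0,"rx": 0,"ry": 0,"rz": 0,"claw": 0.7},
  {"dx": 0,"dy": 0,"dz": 0,"rx": 0,"ry": 0,"rz": 0,"claw": 0.7},
  {"dx": 0,"dy": 0,"dz": 0.25,"rx": 0,"ry": 0,"rz": 0,"claw": 0.7},
  {"dx": 0,"dy": 0,"dz": 0.25,"rx": 0,"ry": 0,"rz": 0,"claw": 0.7},
  {"dx": 0,"dy": 0,"dz": 0.15,"rx": 0,"ry": 0,"rz": 0,"claw": 0.7},
  {"dx": 0,"dy": 0,"dz": 0.07,"rx": 0,"ry": 0,"rz": 0,"claw": 0.7},
  {"dx": 0,"dy": 0,"dz": 0,"rx": 0,"ry": 0,"rz": 0,"claw": 0.7},
  {"dx": 0,"dy": 0,"dz": 0,"rx": 0,"ry": 0,"rz": 0,"claw": 0.7},
], grip_force=12)

```text
time_s: 8.95
ee_pos: [0.422, -0.0143, 0.004]
eef_rot: [-3.142, 0.0, 2.958]
force: [-0.3, -0.1, -1.3]
grip_width: 0.028
grip_force: 0.0
```

Run:
```python
from h import *
p=wrist('w11.png'); X,ok=cloud(p); go([.42,0,0])
o=telemetry.get_obs(); R=Ro.from_euler('xyz',o['eef_rot']); L=R.inv().apply((X-o['ee_pos']).reshape(-1,3)).reshape(X.shape)*1000
m=ok&(abs(L[...,0]-10)<3)&(L[...,2]<5)&(L[...,2]>-60)
for sgn in (-1,1):
    k=m&(L[...,1]*sgn>5)&(L[...,1]*sgn<40); print(k.sum(), L[k].max(0).round(1),L[k].min(0).round(1), np.sort(L[k][:,2])[-8:].round(0))
```

```text
t 9.0 pos [ 0.4222 -0.0143  0.0042] rpy [1.800e+02 6.000e-02 1.695e+02] F [-0.3 -0.1  0.3] w 0.0282
 rotvec/90 [0. 0. 0.]  shift/0.1 [0.0475 0.137  0.0419]
1005 [13.  -5.4  4.4] [  7.  -39.9 -60. ] [4. 4. 4. 4. 4. 4. 4. 4.]
1038 [13.  39.9  4.6] [  7.    5.3 -59.9] [4. 4. 4. 4. 4. 4. 5. 5.]
```

Emit:
step_arm([
  {"dx": 0,"dy": 0,"dz": 0.05,"rx": 0,"ry": 0,"rz": 0,"claw": 0.7},
  {"dx": 0,"dy": 0,"dz": 0.05,"rx": 0,"ry": 0,"rz": 0,"claw": 0.7},
  {"dx": 0,"dy": 0,"dz": 0,"rx": 0,"ry": 0,"rz": 0,"claw": 0.7},
])

```text
time_s: 9.3
ee_pos: [0.4214, -0.0143, -0.007]
eef_rot: [-3.142, -0.001, 2.958]
force: [-0.2, -0.8, -0.6]
grip_width: 0.0282
grip_force: 0.0
```

Emit:
step_arm([
  {"dx": 0,"dy": 0,"dz": 0,"rx": 0,"ry": 0,"rz": 0,"claw": 0.8},
  {"dx": 0,"dy": 0,"dz": 0,"rx": 0,"ry": 0,"rz": 0,"claw": 0.9},
  {"dx": 0,"dy": 0,"dz": 0,"rx": 0,"ry": 0,"rz": 0,"claw": 1},
  {"dx": 0,"dy": 0,"dz": 0,"rx": 0,"ry": 0,"rz": 0,"claw": 1},
  {"dx": 0,"dy": 0,"dz": 0,"rx": 0,"ry": 0,"rz": 0,"claw": 1},
], grip_force=15)

```text
time_s: 9.8
ee_pos: [0.4218, -0.0143, -0.0063]
eef_rot: [3.142, 0.0, 2.958]
force: [-0.1, -0.3, 1.1]
grip_width: 0.0054
grip_force: 15.0
```

Emit:
step_arm([
  {"dx": 0,"dy": 0,"dz": -0.15,"rx": 0,"ry": 0,"rz": 0,"claw": 1},
  {"dx": 0,"dy": 0,"dz": -0.25,"rx": 0,"ry": 0,"rz": 0,"claw": 1},
  {"dx": 0,"dy": 0,"dz": -0.2,"rx": 0,"ry": 0,"rz": 0,"claw": 1},
  {"dx": 0,"dy": 0,"dz": 0,"rx": 0.089,"ry": 0,"rz": 0,"claw": 1},
  {"dx": 0,"dy": 0,"dz": 0,"rx": 0.089,"ry": 0,"rz": 0,"claw": 1},
  {"dx": 0,"dy": 0,"dz": 0,"rx": 0.089,"ry": 0,"rz": 0,"claw": 1},
  {"dx": 0,"dy": 0,"dz": 0,"rx": 0.089,"ry": 0,"rz": 0,"claw": 1},
  {"dx": 0,"dy": 0,"dz": 0,"rx": 0.089,"ry": 0,"rz": 0,"claw": 1},
  {"dx": 0,"dy": 0,"dz": 0,"rx": 0.089,"ry": 0,"rz": 0,"claw": 1},
], grip_force=25)

```text
time_s: 10.7
ee_pos: [0.4222, -0.0138, 0.054]
eef_rot: [-2.298, 0.002, 2.959]
force: [-0.7, -0.0, -1.4]
grip_width: 0.0059
grip_force: 25.0
```

Run:
```python
from h import *
go([.42,0,0]); q=viewer.camera('scene'); save(q,'s12.png'); p=wrist('w12.png')
b=cv2.imread('pics/w12.png')[0:400,100:540]; a=cv2.imread('pics/s12.png')[200:360,180:340]
cv2.imwrite('pics/c12.png',np.hstack([cv2.resize(b,(400,364)),cv2.resize(a,(364,364),interpolation=cv2.INTER_CUBIC)]))
```

```text
t 10.7 pos [ 0.4222 -0.0138  0.054 ] rpy [-1.3164e+02  1.3000e-01  1.6956e+02] F [-0.7 -0.  -1.4] w 0.0059
 rotvec/90 [0. 0. 0.]  shift/0.1 [0.0483 0.4911 0.2607]
```

View pics/c12.png

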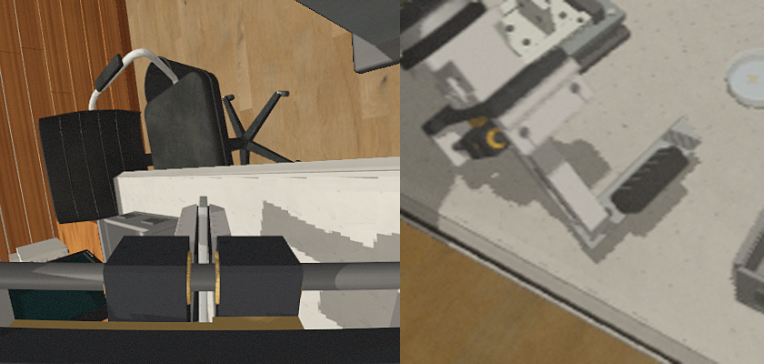

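The file is held by its near end, tilted about 42° with the grip facing up (scene crop around 650,180). Now I'll lower it until the lower edge touches.

Emit:
step_arm([
  {"dx": 0,"dy": 0.1,"dz": 0.09,"rx": 0,"ry": 0,"rz": 0,"claw": 1},
  {"dx": 0,"dy": 0.1,"dz": 0.09,"rx": 0,"ry": 0,"rz": 0,"claw": 1},
  {"dx": 0,"dy": 0.1,"dz": 0.09,"rx": 0,"ry": 0,"rz": 0,"claw": 1},
  {"dx": 0,"dy": 0.06,"dz": 0.054,"rx": 0,"ry": 0,"rz": 0,"claw": 1},
  {"dx": 0,"dy": 0.02,"dz": 0.018,"rx": 0,"ry": 0,"rz": 0,"claw": 1},
  {"dx": 0,"dy": 0,"dz": 0,"rx": 0,"ry": 0,"rz": 0,"claw": 1},
])

```text
time_s: 11.4
ee_pos: [0.4216, -0.0145, 0.0022]
eef_rot: [-2.303, -0.0, 2.958]
force: [-0.0, -0.2, -0.9]
grip_width: 0.0055
grip_force: 25.0
```

```bash
cat >> h.py <<'E'
def filepts(X,ok,c,yaw,zr=(.003,.06)):
    a=np.radians(yaw); e=np.array([np.cos(a),np.sin(a)]); n=np.array([-e[1],e[0]])
    s=(X[...,:2]-c)@e; w=(X[...,:2]-c)@n
    for lo in range(-80,80,20):
        k=ok&(s>lo/1e3)&(s<(lo+20)/1e3)&(abs(w)<.05)&(X[...,2]>zr[0])&(X[...,2]<zr[1])
        if k.sum()>3: print(lo,k.sum(),'w',(np.percentile(w[k],[2,25,75,98])*1e3).round(1),'z',(np.percentile(X[k][:,2],[2,25,75,98])*1e3).round(1))
E
python3 - <<'E'
from h import *
go([.42,0,0]); q=viewer.camera('scene'); X,ok=cloud(q)
filepts(X,ok,np.array([.468,-.02]),-10.5)
E
```

```text
t 11.4 pos [ 0.4216 -0.0145  0.0022] rpy [-1.3194e+02 -2.0000e-02  1.6948e+02] F [-0.  -0.2 -0.9] w 0.0055
 rotvec/90 [0. 0. 0.]  shift/0.1 [ 0.0426  0.1097 -0.0892]
-80 29 w [-33.8   6.8  19.3  42.7] z [ 3.1  4.  21.1 25. ]
-60 447 w [-1.5  7.1 30.5 46.3] z [ 4.2 25.9 47.3 58.9]
-40 239 w [-20.2  -4.4  12.9  34.6] z [ 3.5 19.  40.6 57.2]
-20 185 w [-19.8 -14.4   8.6  23.7] z [ 3.5 28.4 43.7 48.3]
0 175 w [-19.9 -14.6   8.6  20. ] z [21.4 29.6 44.6 47.8]
20 139 w [-40.7 -14.4  13.8  23.9] z [ 3.2 24.9 43.5 48. ]
40 116 w [-31.8   4.8  14.8  34.2] z [ 3.4 14.3 22.5 26.3]
60 64 w [-1.7  3.5 14.1 38.5] z [ 3.5 12.8 22.5 27.3]
```

Emit:
step_arm([
  {"dx": 0,"dy": 0.015,"dz": 0.0135,"rx": 0,"ry": 0,"rz": 0,"claw": 1},
  {"dx": 0,"dy": 0.015,"dz": 0.0135,"rx": 0,"ry": 0,"rz": 0,"claw": 1},
  {"dx": 0,"dy": 0,"dz": 0,"rx": 0,"ry": 0,"rz": 0,"claw": 1},
])

```text
time_s: 11.75
ee_pos: [0.4217, -0.0143, -0.0017]
eef_rot: [-2.303, 0.0, 2.958]
force: [-0.0, 0.0, -2.1]
grip_width: 0.0057
grip_force: 25.0
```

Emit:
step_arm([
  {"dx": 0,"dy": 0.012,"dz": 0.011,"rx": 0,"ry": 0,"rz": 0,"claw": 1},
  {"dx": 0,"dy": 0.012,"dz": 0.011,"rx": 0,"ry": 0,"rz": 0,"claw": 1},
  {"dx": 0,"dy": 0,"dz": 0,"rx": 0,"ry": 0,"rz": 0,"claw": 1},
])

```text
time_s: 12.05
ee_pos: [0.4219, -0.0144, -0.0028]
eef_rot: [-2.3, 0.001, 2.958]
force: [-7.6, 6.6, 26.2]
grip_width: 0.0061
grip_force: 25.0
```

Emit:
step_arm([
  {"dx": 0,"dy": -0.012,"dz": -0.011,"rx": 0,"ry": 0,"rz": 0,"claw": 1},
  {"dx": 0,"dy": 0,"dz": 0,"rx": 0,"ry": 0,"rz": 0,"claw": 0.85},
  {"dx": 0,"dy": 0,"dz": 0,"rx": 0,"ry": 0,"rz": 0,"claw": 0.85},
  {"dx": 0,"dy": 0,"dz": 0,"rx": 0,"ry": 0,"rz": 0,"claw": 0.8},
  {"dx": 0,"dy": 0,"dz": 0,"rx": 0,"ry": 0,"rz": 0,"claw": 0.8},
])

```text
time_s: 12.55
ee_pos: [0.4215, -0.0173, 0.001]
eef_rot: [-2.292, 0.001, 2.956]
force: [-9.7, -20.5, 49.3]
grip_width: 0.017
grip_force: 24.2
```

Run:
```python
from h import *
go([.42,0,0]); q=viewer.camera('scene'); X,ok=cloud(q)
filepts(X,ok,np.array([.468,-.02]),-10.5)
```

```text
t 12.55 pos [ 0.4215 -0.0173  0.001 ] rpy [-1.3130e+02  4.0000e-02  1.6938e+02] F [ -9.7 -20.5  49.3] w 0.017
 rotvec/90 [0. 0. 0.]  shift/0.1 [ 0.0462  0.1178 -0.1191]
-80 27 w [ 0.2  8.6 19.1 46.2] z [ 3.1  4.3 17.8 20.4]
-60 463 w [-5.8  3.9 26.1 47. ] z [ 3.7 21.8 47.  58.7]
-40 195 w [-28.3  -5.3  10.5  25.1] z [ 3.5 17.3 39.6 57.2]
-20 179 w [-18.  -13.    6.8  19.3] z [11.7 27.4 41.1 45.9]
0 179 w [-18.9 -13.6   9.8  36.6] z [ 3.1 22.5 40.9 44.9]
20 135 w [-21.6 -12.6  13.3  32. ] z [ 3.3 21.  40.2 45.2]
40 103 w [-20.6   5.2  16.3  20.4] z [ 4.2 10.6 18.2 21.6]
60 71 w [-39.5   3.   16.   44.1] z [ 3.1  7.2 16.7 22.6]
```

Emit:
step_arm([
  {"dx": 0,"dy": -0.03,"dz": -0.027,"rx": 0,"ry": 0,"rz": 0,"claw": 0.8},
  {"dx": 0,"dy": -0.01,"dz": -0.03,"rx": 0,"ry": 0,"rz": 0,"claw": 0.8},
  {"dx": 0,"dy": 0,"dz": 0,"rx": 0,"ry": 0,"rz": 0,"claw": 0.8},
])

```text
time_s: 12.9
ee_pos: [0.4223, -0.0125, 0.0036]
eef_rot: [-2.303, 0.001, 2.959]
force: [0.8, 1.0, -0.0]
grip_width: 0.0186
grip_force: 0.1
```

Run:
```python
from h import *
go([.42,0,0]); q=viewer.camera('scene'); X,ok=cloud(q)
filepts(X,ok,np.array([.468,-.02]),-10.5)
```

```text
t 12.9 pos [ 0.4223 -0.0125  0.0036] rpy [-1.3198e+02  3.0000e-02  1.6951e+02] F [ 0.8  1.  -0. ] w 0.0186
 rotvec/90 [0. 0. 0.]  shift/0.1 [ 0.0451  0.1067 -0.0642]
-80 25 w [-13.2   6.   19.5  40.5] z [ 3.   3.4 14.3 20.7]
-60 442 w [-1.5  5.1 27.  48.2] z [ 4.1 19.9 47.1 58.8]
-40 210 w [-37.   -3.2  11.   25.4] z [ 3.3 12.7 39.5 58.2]
-20 168 w [-19.8 -10.6   8.   23.2] z [ 3.4 23.  42.1 45.9]
0 167 w [-29.8 -10.6  10.1  23.5] z [ 3.3 21.9 41.7 45.5]
20 113 w [-19.3  -9.9  14.7  23.8] z [ 3.2 19.4 40.9 45.2]
40 99 w [-35.5   5.6  16.7  21.6] z [ 3.2  9.2 17.4 20.5]
60 73 w [-41.9   3.5  15.7  36. ] z [ 3.4  7.6 15.9 20.6]
```

Emit:
step_arm([
  {"dx": 0,"dy": 0,"dz": -0.1,"rx": 0,"ry": 0,"rz": 0,"claw": 0.8},
  {"dx": 0,"dy": 0,"dz": -0.1,"rx": 0,"ry": 0,"rz": 0,"claw": 0.8},
  {"dx": 0,"dy": 0,"dz": -0.1,"rx": 0,"ry": 0,"rz": 0,"claw": 0.8},
  {"dx": 0,"dy": 0,"dz": -0.2,"rx": 0,"ry": 0,"rz": 0,"claw": 0.8},
  {"dx": 0,"dy": 0,"dz": -0.2,"rx": 0,"ry": 0,"rz": 0,"claw": 0.8},
  {"dx": 0,"dy": 0,"dz": 0,"rx": 0,"ry": 0,"rz": 0,"claw": 0.8},
])

```text
time_s: 13.55
ee_pos: [0.4327, 0.0402, 0.0518]
eef_rot: [-2.305, 0.003, 2.96]
force: [-0.6, -0.3, -0.7]
grip_width: 0.019
grip_force: 0.0
```

Run:
```python
from h import *
go([.42,0,0]); q=viewer.camera('scene'); X,ok=cloud(q)
filepts(X,ok,np.array([.468,-.02]),-10.5)
box(X,ok,[(.42,.53),(-.07,.06),(.033,.05)])
```

```text
t 13.55 pos [0.4327 0.0402 0.0518] rpy [-132.06    0.17  169.6 ] F [-0.6 -0.3 -0.7] w 0.019
 rotvec/90 [0. 0. 0.]  shift/0.1 [0.0539 0.1041 0.6578]
-80 24 w [-18.8   8.8  25.7  48.8] z [3.1 3.3 5.2 8.2]
-60 156 w [-21.8   8.1  22.9  41.2] z [3.5 5.3 7.2 9. ]
-40 213 w [-28.4   7.   19.5  27.4] z [ 3.2  5.6 22.8 40.9]
-20 217 w [-28.    6.4  14.   24.2] z [ 3.1 11.4 39.7 42.8]
0 195 w [-34.7   6.2  12.7  22.8] z [ 3.2 11.  39.8 42.3]
20 135 w [-17.7   6.3  13.6  22.2] z [ 3.4  8.  39.8 42.2]
40 114 w [-40.    5.5  17.8  27.8] z [3.5 5.2 7.3 9.4]
60 57 w [-38.1   6.5  21.5  32.4] z [3.1 5.  7.2 8.4]
310 mean [ 0.4735 -0.0071  0.0393] zmed 0.0396 [475.   -6.2] [18.9 59.4] 78.8
```

Emit:
step_arm([
  {"dx": 0,"dy": -0.223,"dz": -0.2,"rx": 0,"ry": 0,"rz": 0,"claw": 0.6},
  {"dx": 0,"dy": 0,"dz": 0,"rx": -0.0888,"ry": 0,"rz": 0,"claw": 0.5},
  {"dx": 0,"dy": 0,"dz": 0,"rx": -0.0888,"ry": 0,"rz": 0,"claw": 0.5},
  {"dx": 0,"dy": 0,"dz": 0,"rx": -0.0888,"ry": 0,"rz": 0,"claw": 0.5},
  {"dx": 0,"dy": 0,"dz": 0,"rx": -0.0888,"ry": 0,"rz": 0,"claw": 0.5},
  {"dx": 0,"dy": 0,"dz": 0,"rx": -0.0888,"ry": 0,"rz": 0,"claw": 0.5},
  {"dx": 0,"dy": 0,"dz": 0,"rx": -0.0888,"ry": 0,"rz": 0,"claw": 0.5},
  {"dx": -0.24,"dy": -0.185,"dz": 0,"rx": 0,"ry": 0,"rz": 0,"claw": 0.5},
  {"dx": -0.24,"dy": -0.185,"dz": 0,"rx": 0,"ry": 0,"rz": 0,"claw": 0.5},
  {"dx": 0,"dy": 0,"dz": 0,"rx": 0,"ry": 0,"rz": 0,"claw": 0.5},
])

```text
time_s: 14.6
ee_pos: [0.4729, -0.0094, 0.0798]
eef_rot: [-3.139, 0.0, 2.955]
force: [-0.2, -0.3, 0.2]
grip_width: 0.047
grip_force: 0.0
```

Run:
```python
from h import *
p=wrist('w13.png'); X,ok=cloud(p)
box(X,ok,[(.43,.53),(-.05,.05),(.033,.05)])
filepts(X,ok,np.array([.474,-.0045]),-10.3)
go([.474,-.0045,-.002],169.7)
```

```text
1429 mean [ 0.4728 -0.004   0.0408] zmed 0.041 [474.6  -3.9] [18.1 59.9] 79.1
-80 158 w [-26.3  -6.3   7.4  25.6] z [3.1 6.2 7.5 8.6]
-60 624 w [-12.   -6.4   6.7  12.9] z [5.6 6.9 7.8 8.9]
-40 768 w [-12.2  -5.5   6.1  13.1] z [ 5.7  7.3 40.1 42.1]
-20 629 w [-12.6  -5.7   5.3  13.3] z [ 5.9 39.  41.4 42.4]
0 573 w [-11.9  -5.7   5.3  12.5] z [ 6.2 39.6 41.4 42.4]
20 309 w [-12.2  -6.8   6.2  12.7] z [ 6.   7.7 41.3 42.3]
40 398 w [-12.4  -7.3   6.8  12.8] z [5.8 7.  7.9 9. ]
60 136 w [-12.6  -6.4   6.9  12.9] z [3.1 6.8 7.8 8.6]
t 14.65 pos [ 0.4718 -0.0081  0.0795] rpy [-1.7987e+02 -7.0000e-02  1.6935e+02] F [ 0.   0.4 -0.2] w 0.0471
 rotvec/90 [-0.0015 -0.0008 -0.0039]  shift/0.1 [-0.0155  0.0393  0.8149]
```

Emit:
step_arm([
  {"dx": -0.02,"dy": 0.044,"dz": 0.25,"rx": -0.0015,"ry": 0,"rz": -0.002,"claw": 0.5},
  {"dx": 0,"dy": 0,"dz": 0.25,"rx": 0,"ry": 0,"rz": 0,"claw": 0.5},
  {"dx": 0,"dy": 0,"dz": 0.2,"rx": 0,"ry": 0,"rz": 0,"claw": 0.5},
  {"dx": 0,"dy": 0,"dz": 0.1,"rx": 0,"ry": 0,"rz": 0,"claw": 0.5},
  {"dx": 0,"dy": 0,"dz": 0.055,"rx": 0,"ry": 0,"rz": 0,"claw": 0.5},
  {"dx": 0,"dy": 0,"dz": 0,"rx": 0,"ry": 0,"rz": 0,"claw": 0.6},
  {"dx": 0,"dy": 0,"dz": 0,"rx": 0,"ry": 0,"rz": 0,"claw": 0.7},
], grip_force=15)

```text
time_s: 15.35
ee_pos: [0.475, -0.0028, -0.0045]
eef_rot: [3.141, 0.001, 2.962]
force: [-0.2, 0.7, -0.6]
grip_width: 0.0343
grip_force: 0.0
```

Emit:
step_arm([
  {"dx": 0,"dy": 0,"dz": 0,"rx": 0,"ry": 0,"rz": 0,"claw": 0.8},
  {"dx": 0,"dy": 0,"dz": 0,"rx": 0,"ry": 0,"rz": 0,"claw": 0.9},
  {"dx": 0,"dy": 0,"dz": 0,"rx": 0,"ry": 0,"rz": 0,"claw": 1},
  {"dx": 0,"dy": 0,"dz": 0,"rx": 0,"ry": 0,"rz": 0,"claw": 1},
], grip_force=20)

```text
time_s: 15.75
ee_pos: [0.475, -0.0029, -0.0046]
eef_rot: [3.141, 0.001, 2.961]
force: [-2.7, 0.3, 6.0]
grip_width: 0.0181
grip_force: 20.0
```

Emit:
step_arm([
  {"dx": 0,"dy": 0,"dz": -0.05,"rx": 0,"ry": 0,"rz": 0,"claw": 1},
  {"dx": 0,"dy": 0,"dz": -0.3,"rx": 0,"ry": 0,"rz": 0,"claw": 1},
  {"dx": 0,"dy": 0,"dz": -0.4,"rx": 0,"ry": 0,"rz": 0,"claw": 1},
  {"dx": 0,"dy": 0,"dz": -0.35,"rx": 0,"ry": 0,"rz": 0.0428,"claw": 1},
  {"dx": -0.025,"dy": 0.4,"dz": 0,"rx": 0,"ry": 0,"rz": 0,"claw": 1},
  {"dx": -0.025,"dy": 0.4,"dz": 0,"rx": 0,"ry": 0,"rz": 0,"claw": 1},
  {"dx": -0.025,"dy": 0.4,"dz": 0,"rx": 0,"ry": 0,"rz": 0,"claw": 1},
  {"dx": -0.025,"dy": 0.4,"dz": 0,"rx": 0,"ry": 0,"rz": 0,"claw": 1},
  {"dx": -0.026,"dy": 0.41,"dz": 0,"rx": 0,"ry": 0,"rz": 0,"claw": 1},
  {"dx": 0,"dy": 0,"dz": 0,"rx": 0,"ry": 0,"rz": 0,"claw": 1},
], grip_force=55)

```text
time_s: 16.75
ee_pos: [0.5365, 0.1926, 0.1048]
eef_rot: [3.141, -0.0, 2.898]
force: [0.4, -0.6, -1.0]
grip_width: 0.0177
grip_force: 55.0
```

Run:
```python
from h import *
go([.5366,.1892,.0754],165.8); print(telemetry.get_obs()['grip_force'])
p=wrist('w14.png'); X,ok=cloud(p)
o=telemetry.get_obs(); L=Ro.from_euler('xyz',o['eef_rot']).inv().apply((X-o['ee_pos']).reshape(-1,3)).reshape(X.shape)*1000
# blade near end in the tool frame (x>32)
for lo in (35,45,55):
    k=ok&(L[...,0]>lo)&(L[...,0]<lo+10)&(abs(L[...,1])<25)&(L[...,2]<15)&(L[...,2]>-30); print(lo,k.sum(),np.percentile(L[k],[2,50,98],axis=0).round(1).tolist() if k.sum() else '')
box(X,ok,[(.55,.62),(.12,.24),(.074,.086)])
q=viewer.camera('scene'); Y,o2=cloud(q); box(Y,o2,[(.55,.62),(.12,.24),(.073,.084)])
```

```text
t 16.75 pos [0.5365 0.1926 0.1048] rpy [179.94  -0.   166.02] F [ 0.4 -0.6 -1. ] w 0.0177
 rotvec/90 [ 0.0007 -0.      0.0025]  shift/0.1 [-0.0096 -0.0326  0.2944]
54.99978303909302
35 608 [[35.4, -10.5, -14.9], [40.1, 1.6, -12.2], [44.6, 14.4, -10.8]]
45 647 [[45.2, -10.4, -13.6], [50.2, 1.6, -12.3], [54.7, 14.2, -10.7]]
55 668 [[55.3, -10.6, -13.4], [59.7, 1.9, -12.1], [64.6, 14.7, -10.5]]
few 0
81 mean [0.5854 0.1697 0.0787] zmed 0.0792 [586.9 172.5] [44.   9.2] 76.5
```

Emit:
step_arm([
  {"dx": 0,"dy": -0.03,"dz": 0.15,"rx": 0,"ry": 0,"rz": 0,"claw": 1},
  {"dx": 0,"dy": 0,"dz": 0.1,"rx": 0,"ry": 0,"rz": 0,"claw": 1},
  {"dx": 0,"dy": 0,"dz": 0.05,"rx": 0,"ry": 0,"rz": 0,"claw": 1},
  {"dx": 0,"dy": 0,"dz": 0.02,"rx": 0,"ry": 0,"rz": 0,"claw": 1},
  {"dx": 0,"dy": 0,"dz": 0,"rx": 0,"ry": 0,"rz": 0,"claw": 1},
])

```text
time_s: 17.35
ee_pos: [0.5355, 0.1857, 0.0734]
eef_rot: [3.141, 0.0, 2.894]
force: [-1.5, -2.5, 3.1]
grip_width: 0.0177
grip_force: 55.0
```

Emit:
step_arm([
  {"dx": -0.02,"dy": 0,"dz": 0.025,"rx": 0,"ry": 0,"rz": 0,"claw": 1},
  {"dx": -0.1,"dy": 0,"dz": 0,"rx": 0,"ry": 0,"rz": 0,"claw": 1},
  {"dx": -0.1,"dy": 0,"dz": 0,"rx": 0,"ry": 0,"rz": 0,"claw": 1},
])

```text
time_s: 17.65
ee_pos: [0.5572, 0.1811, 0.0715]
eef_rot: [3.14, 0.001, 2.895]
force: [-4.1, 1.0, 7.2]
grip_width: 0.0175
grip_force: 55.0
```

Emit:
step_arm([
  {"dx": -0.1,"dy": 0,"dz": 0,"rx": 0,"ry": 0,"rz": 0,"claw": 1},
  {"dx": -0.1,"dy": 0,"dz": 0,"rx": 0,"ry": 0,"rz": 0,"claw": 1},
  {"dx": -0.1,"dy": 0,"dz": 0,"rx": 0,"ry": 0,"rz": 0,"claw": 1},
])

```text
time_s: 17.95
ee_pos: [0.5864, 0.1736, 0.0714]
eef_rot: [3.14, 0.0, 2.894]
force: [-4.3, 1.8, 6.5]
grip_width: 0.0177
grip_force: 55.0
```

Emit:
step_arm([
  {"dx": -0.1,"dy": 0,"dz": 0,"rx": 0,"ry": 0,"rz": 0,"claw": 1},
  {"dx": -0.1,"dy": 0,"dz": 0,"rx": 0,"ry": 0,"rz": 0,"claw": 1},
  {"dx": -0.1,"dy": 0,"dz": 0,"rx": 0,"ry": 0,"rz": 0,"claw": 1},
])

```text
time_s: 18.25
ee_pos: [0.6153, 0.1663, 0.0713]
eef_rot: [3.14, 0.0, 2.894]
force: [-5.3, 2.6, 5.6]
grip_width: 0.0174
grip_force: 55.0
```

Emit:
step_arm([
  {"dx": -0.1,"dy": 0,"dz": 0,"rx": 0,"ry": 0,"rz": 0,"claw": 1},
  {"dx": -0.1,"dy": 0,"dz": 0,"rx": 0,"ry": 0,"rz": 0,"claw": 1},
  {"dx": 0,"dy": 0,"dz": -0.15,"rx": 0,"ry": 0,"rz": 0,"claw": 1},
  {"dx": 0,"dy": 0,"dz": -0.15,"rx": 0,"ry": 0,"rz": 0,"claw": 1},
  {"dx": 0,"dy": 0,"dz": 0,"rx": 0,"ry": 0,"rz": 0,"claw": 1},
  {"dx": 0.34,"dy": 0,"dz": 0,"rx": 0,"ry": 0,"rz": 0,"claw": 1},
  {"dx": 0.34,"dy": 0,"dz": 0,"rx": 0,"ry": 0,"rz": 0,"claw": 1},
  {"dx": 0.34,"dy": 0,"dz": 0,"rx": 0,"ry": 0,"rz": 0,"claw": 1},
  {"dx": 0,"dy": 0,"dz": 0,"rx": 0,"ry": 0,"rz": 0,"claw": 1},
])

```text
time_s: 19.15
ee_pos: [0.5323, 0.187, 0.1007]
eef_rot: [3.141, -0.001, 2.896]
force: [-0.5, -0.6, -0.6]
grip_width: 0.0177
grip_force: 55.0
```

Run:
```python
from h import *
p=wrist('w15.png'); X,ok=cloud(p)
o=telemetry.get_obs(); L=Ro.from_euler('xyz',o['eef_rot']).inv().apply((X-o['ee_pos']).reshape(-1,3)).reshape(X.shape)*1000
for lo in (35,45,55,62):
    k=ok&(L[...,0]>lo)&(L[...,0]<lo+10)&(abs(L[...,1])<25)&(L[...,2]<15)&(L[...,2]>-30); print(lo,k.sum(),np.percentile(L[k],[2,50,98],axis=0).round(1).tolist() if k.sum() else '')
q=viewer.camera('scene'); Y,o2=cloud(q); box(Y,o2,[(.55,.62),(.12,.24),(.073,.084)])
go([.5355,.1857,.1],165.8)
```

```text
35 599 [[35.4, -12.7, -14.2], [40.2, -0.5, -11.7], [44.7, 12.3, -10.3]]
45 645 [[45.2, -12.6, -13.1], [50.2, -0.5, -11.7], [54.8, 12.1, -10.3]]
55 668 [[55.4, -13.0, -13.1], [60.3, -0.2, -11.7], [64.7, 12.6, -10.2]]
62 373 [[62.2, -12.4, -12.9], [64.7, 0.1, -11.5], [67.1, 12.3, -9.8]]
68 mean [0.5845 0.1656 0.0785] zmed 0.0791 [585.6 167.5] [33.3  9.6] 76.3
t 19.25 pos [0.5354 0.1863 0.1012] rpy [1.7994e+02 6.0000e-02 1.6587e+02] F [ 0.2  0.  -2.1] w 0.0181
 rotvec/90 [0.0007 0.0007 0.0008]  shift/0.1 [-0.0029 -0.0056  0.0115]
```

Emit:
step_arm([
  {"dx": 0,"dy": 0,"dz": 0.2,"rx": 0,"ry": 0,"rz": 0,"claw": 1},
  {"dx": 0,"dy": 0,"dz": 0.06,"rx": 0,"ry": 0,"rz": 0,"claw": 1},
  {"dx": 0,"dy": 0,"dz": 0.04,"rx": 0,"ry": 0,"rz": 0,"claw": 1},
  {"dx": 0,"dy": 0,"dz": 0,"rx": 0,"ry": 0,"rz": 0,"claw": 1},
  {"dx": -0.1,"dy": 0,"dz": 0,"rx": 0,"ry": 0,"rz": 0,"claw": 1},
  {"dx": -0.1,"dy": 0,"dz": 0,"rx": 0,"ry": 0,"rz": 0,"claw": 1},
  {"dx": -0.1,"dy": 0,"dz": 0,"rx": 0,"ry": 0,"rz": 0,"claw": 1},
  {"dx": -0.1,"dy": 0,"dz": 0,"rx": 0,"ry": 0,"rz": 0,"claw": 1},
  {"dx": -0.1,"dy": 0,"dz": 0,"rx": 0,"ry": 0,"rz": 0,"claw": 1},
  {"dx": -0.1,"dy": 0,"dz": 0,"rx": 0,"ry": 0,"rz": 0,"claw": 1},
])

```text
time_s: 20.25
ee_pos: [0.5943, 0.1713, 0.0714]
eef_rot: [3.141, -0.0, 2.894]
force: [-4.8, 0.3, 7.4]
grip_width: 0.0176
grip_force: 55.0
```

Emit:
step_arm([
  {"dx": -0.1,"dy": 0,"dz": 0,"rx": 0,"ry": 0,"rz": 0,"claw": 1},
  {"dx": -0.1,"dy": 0,"dz": 0,"rx": 0,"ry": 0,"rz": 0,"claw": 1},
  {"dx": -0.1,"dy": 0,"dz": 0,"rx": 0,"ry": 0,"rz": 0,"claw": 1},
  {"dx": -0.12,"dy": 0,"dz": 0,"rx": 0,"ry": 0,"rz": 0,"claw": 1},
])

```text
time_s: 20.65
ee_pos: [0.6348, 0.1611, 0.0713]
eef_rot: [3.141, -0.001, 2.894]
force: [-3.7, 1.6, 6.1]
grip_width: 0.0176
grip_force: 55.0
```

Emit:
step_arm([
  {"dx": 0,"dy": 0,"dz": -0.15,"rx": 0,"ry": 0,"rz": 0,"claw": 1},
  {"dx": 0,"dy": 0,"dz": -0.15,"rx": 0,"ry": 0,"rz": 0,"claw": 1},
  {"dx": 0,"dy": 0,"dz": 0,"rx": 0,"ry": 0,"rz": 0,"claw": 1},
  {"dx": 0.34,"dy": 0,"dz": 0,"rx": 0,"ry": 0,"rz": 0,"claw": 1},
  {"dx": 0.34,"dy": 0,"dz": 0,"rx": 0,"ry": 0,"rz": 0,"claw": 1},
  {"dx": 0.34,"dy": 0,"dz": 0,"rx": 0,"ry": 0,"rz": 0,"claw": 1},
  {"dx": 0,"dy": 0,"dz": 0,"rx": 0,"ry": 0,"rz": 0,"claw": 1},
  {"dx": 0,"dy": 0,"dz": 0,"rx": 0,"ry": 0,"rz": 0,"claw": 1},
])

```text
time_s: 21.45
ee_pos: [0.5354, 0.1863, 0.1012]
eef_rot: [3.141, 0.001, 2.895]
force: [0.2, -1.1, -0.7]
grip_width: 0.0176
grip_force: 55.0
```

Emit:
step_arm([
  {"dx": 0,"dy": 0,"dz": 0.2,"rx": 0,"ry": 0,"rz": 0,"claw": 1},
  {"dx": 0,"dy": 0,"dz": 0.06,"rx": 0,"ry": 0,"rz": 0,"claw": 1},
  {"dx": 0,"dy": 0,"dz": 0.04,"rx": 0,"ry": 0,"rz": 0,"claw": 1},
  {"dx": 0,"dy": 0,"dz": 0,"rx": 0,"ry": 0,"rz": 0,"claw": 1},
  {"dx": -0.1,"dy": 0,"dz": 0,"rx": 0,"ry": 0,"rz": 0,"claw": 1},
  {"dx": -0.1,"dy": 0,"dz": 0,"rx": 0,"ry": 0,"rz": 0,"claw": 1},
  {"dx": -0.1,"dy": 0,"dz": 0,"rx": 0,"ry": 0,"rz": 0,"claw": 1},
  {"dx": -0.1,"dy": 0,"dz": 0,"rx": 0,"ry": 0,"rz": 0,"claw": 1},
  {"dx": -0.1,"dy": 0,"dz": 0,"rx": 0,"ry": 0,"rz": 0,"claw": 1},
  {"dx": -0.1,"dy": 0,"dz": 0,"rx": 0,"ry": 0,"rz": 0,"claw": 1},
])

```text
time_s: 22.45
ee_pos: [0.5943, 0.1714, 0.0714]
eef_rot: [3.141, -0.0, 2.894]
force: [-4.5, 0.6, 6.8]
grip_width: 0.0177
grip_force: 55.0
```

Emit:
step_arm([
  {"dx": -0.1,"dy": 0,"dz": 0,"rx": 0,"ry": 0,"rz": 0,"claw": 1},
  {"dx": -0.1,"dy": 0,"dz": 0,"rx": 0,"ry": 0,"rz": 0,"claw": 1},
  {"dx": -0.1,"dy": 0,"dz": 0,"rx": 0,"ry": 0,"rz": 0,"claw": 1},
  {"dx": -0.12,"dy": 0,"dz": 0,"rx": 0,"ry": 0,"rz": 0,"claw": 1},
])

```text
time_s: 22.85
ee_pos: [0.6348, 0.1611, 0.0713]
eef_rot: [3.141, -0.001, 2.894]
force: [-4.1, 1.5, 5.8]
grip_width: 0.0179
grip_force: 55.0
```

Emit:
step_arm([
  {"dx": 0,"dy": 0,"dz": -0.15,"rx": 0,"ry": 0,"rz": 0,"claw": 1},
  {"dx": 0,"dy": 0,"dz": -0.15,"rx": 0,"ry": 0,"rz": 0,"claw": 1},
  {"dx": 0,"dy": 0,"dz": 0,"rx": 0,"ry": 0,"rz": 0,"claw": 1},
  {"dx": 0.34,"dy": 0,"dz": 0,"rx": 0,"ry": 0,"rz": 0,"claw": 1},
  {"dx": 0.34,"dy": 0,"dz": 0,"rx": 0,"ry": 0,"rz": 0,"claw": 1},
  {"dx": 0.34,"dy": 0,"dz": 0,"rx": 0,"ry": 0,"rz": 0,"claw": 1},
  {"dx": 0,"dy": 0,"dz": 0,"rx": 0,"ry": 0,"rz": 0,"claw": 1},
  {"dx": 0,"dy": 0,"dz": 0,"rx": 0,"ry": 0,"rz": 0,"claw": 1},
])

```text
time_s: 23.65
ee_pos: [0.5354, 0.1863, 0.1012]
eef_rot: [3.141, 0.001, 2.895]
force: [1.2, -0.2, -1.7]
grip_width: 0.018
grip_force: 55.0
```

Emit:
step_arm([
  {"dx": 0,"dy": 0,"dz": 0.2,"rx": 0,"ry": 0,"rz": 0,"claw": 1},
  {"dx": 0,"dy": 0,"dz": 0.06,"rx": 0,"ry": 0,"rz": 0,"claw": 1},
  {"dx": 0,"dy": 0,"dz": 0.045,"rx": 0,"ry": 0,"rz": 0,"claw": 1},
  {"dx": 0,"dy": 0,"dz": 0,"rx": 0,"ry": 0,"rz": 0,"claw": 1},
  {"dx": -0.1,"dy": 0,"dz": 0,"rx": 0,"ry": 0,"rz": 0,"claw": 1},
  {"dx": -0.1,"dy": 0,"dz": 0,"rx": 0,"ry": 0,"rz": 0,"claw": 1},
  {"dx": -0.1,"dy": 0,"dz": 0,"rx": 0,"ry": 0,"rz": 0,"claw": 1},
  {"dx": -0.1,"dy": 0,"dz": 0,"rx": 0,"ry": 0,"rz": 0,"claw": 1},
  {"dx": -0.1,"dy": 0,"dz": 0,"rx": 0,"ry": 0,"rz": 0,"claw": 1},
  {"dx": -0.1,"dy": 0,"dz": 0,"rx": 0,"ry": 0,"rz": 0,"claw": 1},
])

```text
time_s: 24.65
ee_pos: [0.5943, 0.1714, 0.0709]
eef_rot: [3.141, -0.0, 2.894]
force: [-5.3, 0.9, 6.7]
grip_width: 0.0174
grip_force: 55.0
```

Emit:
step_arm([
  {"dx": -0.1,"dy": 0,"dz": 0,"rx": 0,"ry": 0,"rz": 0,"claw": 1},
  {"dx": -0.1,"dy": 0,"dz": 0,"rx": 0,"ry": 0,"rz": 0,"claw": 1},
  {"dx": -0.1,"dy": 0,"dz": 0,"rx": 0,"ry": 0,"rz": 0,"claw": 1},
  {"dx": -0.12,"dy": 0,"dz": 0,"rx": 0,"ry": 0,"rz": 0,"claw": 1},
  {"dx": 0,"dy": 0,"dz": -0.15,"rx": 0,"ry": 0,"rz": 0,"claw": 1},
  {"dx": 0,"dy": 0,"dz": -0.3,"rx": 0,"ry": 0,"rz": 0,"claw": 1},
  {"dx": 0,"dy": 0,"dz": -0.25,"rx": 0,"ry": 0,"rz": 0,"claw": 1},
  {"dx": 0,"dy": 0,"dz": 0,"rx": 0,"ry": 0,"rz": 0,"claw": 1},
])

```text
time_s: 25.45
ee_pos: [0.6358, 0.1612, 0.1447]
eef_rot: [3.138, 0.006, 2.894]
force: [0.0, -0.1, -1.3]
grip_width: 0.0175
grip_force: 55.0
```

Run:
```python
from h import *
q=viewer.camera('scene'); Y,o2=cloud(q); box(Y,o2,[(.55,.62),(.12,.24),(.073,.084)])
t=viewer.camera('top'); X,ok=cloud(t)
for r in ((-.135,-.09),(-.27,-.225)):
    k=ok&(X[...,2]>.056)&(X[...,2]<.07)&(X[...,1]>r[0])&(X[...,1]<r[1])&(X[...,0]>.46)&(X[...,0]<.56); Q=X[k]; print(len(Q),np.polyfit(Q[:,0]-.54,Q[:,1],1).round(4))
# bay floor extents
k=ok&(X[...,2]<.015)&(X[...,2]>.001)&(X[...,0]>.44)&(X[...,0]<.64)&(X[...,1]<-.11)&(X[...,1]>-.25); Q=X[k]
print('floor',Q.min(0),Q.max(0),np.median(Q,0)); box(X,ok,[(.44,.64),(-.25,-.11),(.002,.012)])
box(X,ok,[(.55,.68),(-.25,-.1),(.072,.09)])
Qf=X[ok&(X[...,2]>.045)&(X[...,2]<.06)&(X[...,0]<.475)&(X[...,0]>.43)&(X[...,1]>-.23)&(X[...,1]<-.13)]; print('front wall',len(Qf),np.percentile(Qf,[5,50,95],axis=0).round(4).tolist(),np.polyfit(Qf[:,1],Qf[:,0],1))
p=wrist('w16.png'); X,ok=cloud(p)
o=telemetry.get_obs(); L=Ro.from_euler('xyz',o['eef_rot']).inv().apply((X-o['ee_pos']).reshape(-1,3)).reshape(X.shape)*1000
for lo in (35,55,62):
    k=ok&(L[...,0]>lo)&(L[...,0]<lo+10)&(abs(L[...,1])<25)&(L[...,2]<15)&(L[...,2]>-30); print(lo,k.sum(),np.percentile(L[k],[2,50,98],axis=0).round(1).tolist())
go([.536,-.179,.14],180)
```

```text
102 mean [0.5864 0.1737 0.0788] zmed 0.0792 [587.8 174.8] [49.2 10.8] 78.5
162 [ 0.0295 -0.1081]
148 [ 0.0308 -0.2511]
floor [ 0.44004088 -0.24994988  0.00100721] [ 0.61105732 -0.11022688  0.01485932] [ 0.53124102 -0.18460232  0.00487698]
3548 mean [ 0.5323 -0.1843  0.0051] zmed 0.0049 [ 525.3 -179.7] [170.6 139.9] 0.4
191 mean [ 0.6222 -0.1767  0.0812] zmed 0.0814 [ 622.3 -177.1] [13.4 59.1] 0.5
front wall 116 [[0.4534, -0.2251, 0.0476], [0.4563, -0.1726, 0.0514], [0.4599, -0.135, 0.0543]] [-0.03173665  0.45098881]
35 630 [[35.2, -12.4, -15.5], [40.2, 0.4, -13.0], [44.9, 12.5, -11.6]]
55 681 [[55.1, -12.2, -14.2], [60.0, 0.4, -12.8], [64.8, 12.8, -11.2]]
62 205 [[62.3, -12.0, -13.8], [63.6, 0.4, -12.5], [64.8, 12.3, -11.0]]
t 25.6 pos [0.6338 0.1609 0.1391] rpy [-1.7999e+02 -6.0000e-02  1.6583e+02] F [ 0.6 -0.1 -0.6] w 0.0178
 rotvec/90 [ 0.     -0.0007 -0.1575]  shift/0.1 [ 0.9781 -3.3989 -0.0091]
```

Emit:
step_arm([
  {"dx": 0,"dy": 0,"dz": 0,"rx": 0,"ry": 0,"rz": -0.0883,"claw": 1},
  {"dx": 0,"dy": 0,"dz": 0,"rx": 0,"ry": 0,"rz": -0.0883,"claw": 1},
  {"dx": 0.137,"dy": -0.422,"dz": 0,"rx": 0,"ry": 0,"rz": 0,"claw": 1},
  {"dx": 0.137,"dy": -0.422,"dz": 0,"rx": 0,"ry": 0,"rz": 0,"claw": 1},
  {"dx": 0.137,"dy": -0.422,"dz": 0,"rx": 0,"ry": 0,"rz": 0,"claw": 1},
  {"dx": 0.137,"dy": -0.422,"dz": 0,"rx": 0,"ry": 0,"rz": 0,"claw": 1},
  {"dx": 0.137,"dy": -0.422,"dz": 0,"rx": 0,"ry": 0,"rz": 0,"claw": 1},
  {"dx": 0.137,"dy": -0.422,"dz": 0,"rx": 0,"ry": 0,"rz": 0,"claw": 1},
  {"dx": 0.137,"dy": -0.422,"dz": 0,"rx": 0,"ry": 0,"rz": 0,"claw": 1},
  {"dx": 0.137,"dy": -0.422,"dz": 0,"rx": 0,"ry": 0,"rz": 0,"claw": 1},
])

```text
time_s: 26.6
ee_pos: [0.5335, -0.1811, 0.1385]
eef_rot: [3.14, -0.002, -3.112]
force: [0.4, -1.2, -1.2]
grip_width: 0.0175
grip_force: 55.0
```

Emit:
step_arm([
  {"dx": 0,"dy": 0,"dz": 0,"rx": 0,"ry": 0,"rz": 0,"claw": 1},
  {"dx": 0,"dy": 0,"dz": 0,"rx": 0,"ry": 0,"rz": 0,"claw": 1},
])

```text
time_s: 26.8
ee_pos: [0.5341, -0.1801, 0.1386]
eef_rot: [3.14, -0.002, -3.113]
force: [-0.5, -0.4, -1.4]
grip_width: 0.018
grip_force: 55.0
```

Run:
```python
from h import *
p=wrist('w17.png'); X,ok=cloud(p); go([.534,-.1798,.003],181.7)
o=telemetry.get_obs(); L=Ro.from_euler('xyz',o['eef_rot']).inv().apply((X-o['ee_pos']).reshape(-1,3)).reshape(X.shape)*1000
k=ok&(L[...,0]>55)&(L[...,0]<75)&(abs(L[...,1])<25)&(L[...,2]<15)&(L[...,2]>-30); print('blade end',np.percentile(L[k],[2,50,98],axis=0).round(1).tolist())
k=ok&(X[...,2]>.044)&(X[...,2]<.058)&(X[...,0]<.475)&(X[...,0]>.43)&(X[...,1]>-.23)&(X[...,1]<-.13); Q=X[k]
print('front wall',k.sum(),np.percentile(Q,[5,50,95],axis=0).round(4).tolist() if k.sum() else '')
```

```text
t 26.85 pos [ 0.5345 -0.1793  0.1388] rpy [ 1.7992e+02 -8.0000e-02 -1.7830e+02] F [ 0.5 -0.9 -1.5] w 0.0177
 rotvec/90 [ 0.0008 -0.0009 -0.    ]  shift/0.1 [ 0.0056 -0.0051  1.3584]
blade end [[55.1, -13.0, -12.9], [60.6, -0.3, -11.6], [65.5, 12.1, -10.1]]
front wall 600 [[0.4531, -0.2252, 0.0472], [0.4558, -0.1827, 0.0529], [0.4588, -0.1358, 0.0542]]
```

Emit:
step_arm([
  {"dx": 0,"dy": 0,"dz": 0.35,"rx": 0,"ry": 0,"rz": 0,"claw": 1},
  {"dx": 0,"dy": 0,"dz": 0.35,"rx": 0,"ry": 0,"rz": 0,"claw": 1},
  {"dx": 0,"dy": 0,"dz": 0.35,"rx": 0,"ry": 0,"rz": 0,"claw": 1},
  {"dx": 0,"dy": 0,"dz": 0.2,"rx": 0,"ry": 0,"rz": 0,"claw": 1},
  {"dx": 0,"dy": 0,"dz": 0.08,"rx": 0,"ry": 0,"rz": 0,"claw": 1},
  {"dx": 0,"dy": 0,"dz": 0.03,"rx": 0,"ry": 0,"rz": 0,"claw": 1},
  {"dx": 0,"dy": 0,"dz": 0.01,"rx": 0,"ry": 0,"rz": 0,"claw": 1},
  {"dx": 0,"dy": 0,"dz": 0,"rx": 0,"ry": 0,"rz": 0,"claw": 1},
], grip_force=25)

```text
time_s: 27.65
ee_pos: [0.5355, -0.1796, 0.0038]
eef_rot: [-3.141, 0.002, -3.111]
force: [0.2, 0.3, -1.4]
grip_width: 0.0177
grip_force: 25.0
```

Emit:
step_arm([
  {"dx": 0,"dy": 0,"dz": 0.015,"rx": 0,"ry": 0,"rz": 0,"claw": 1},
  {"dx": 0,"dy": 0,"dz": 0.01,"rx": 0,"ry": 0,"rz": 0,"claw": 1},
  {"dx": 0,"dy": 0,"dz": 0,"rx": 0,"ry": 0,"rz": 0,"claw": 1},
])

```text
time_s: 27.95
ee_pos: [0.535, -0.1797, 0.0005]
eef_rot: [3.141, 0.0, -3.112]
force: [-0.5, -0.3, -0.8]
grip_width: 0.018
grip_force: 25.0
```

Close to the floor (about 0–1 mm). Opening slowly to about 42 mm, then going up.

Emit:
step_arm([
  {"dx": 0,"dy": 0,"dz": 0.008,"rx": 0,"ry": 0,"rz": 0,"claw": 1},
  {"dx": 0,"dy": 0,"dz": 0,"rx": 0,"ry": 0,"rz": 0,"claw": 0.78},
  {"dx": 0,"dy": 0,"dz": 0,"rx": 0,"ry": 0,"rz": 0,"claw": 0.7},
  {"dx": 0,"dy": 0,"dz": 0,"rx": 0,"ry": 0,"rz": 0,"claw": 0.55},
  {"dx": 0,"dy": 0,"dz": 0,"rx": 0,"ry": 0,"rz": 0,"claw": 0.55},
  {"dx": 0,"dy": 0,"dz": -0.1,"rx": 0,"ry": 0,"rz": 0,"claw": 0.55},
  {"dx": 0,"dy": 0,"dz": -0.3,"rx": 0,"ry": 0,"rz": 0,"claw": 0.55},
  {"dx": 0,"dy": 0,"dz": -0.4,"rx": 0,"ry": 0,"rz": 0,"claw": 0.55},
  {"dx": 0,"dy": 0,"dz": -0.4,"rx": 0,"ry": 0,"rz": 0,"claw": 0.55},
  {"dx": 0,"dy": 0,"dz": -0.2,"rx": 0,"ry": 0,"rz": 0,"claw": 0.7},
], grip_force=15)

```text
time_s: 28.95
ee_pos: [0.5358, -0.1801, 0.1439]
eef_rot: [-3.14, 0.004, -3.112]
force: [-0.4, -0.5, -0.7]
grip_width: 0.0374
grip_force: 0.0
```

Run:
```python
from h import *
p=wrist('w18.png'); X,ok=cloud(p)
print('grip');box(X,ok,[(.47,.6),(-.23,-.13),(.036,.05)])
filepts(X,ok,np.array([.535,-.1797]),1.7,(.008,.06))
print('tab');box(X,ok,[(.58,.68),(-.24,-.12),(.074,.09)])
go([.622,-.177,.09],181.7)
```

```text
grip
939 mean [ 0.5331 -0.1799  0.0458] zmed 0.0459 [ 534.1 -180.1] [58.6 17.3] 2.1
-80 517 w [-47.7 -19.7  19.4  47.5] z [ 9.  31.7 53.3 54.3]
-60 441 w [-12.6  -6.9   6.5  12.1] z [ 8.3 11.8 12.9 14.1]
-40 486 w [-12.8  -6.2   5.4  12.3] z [10.3 12.2 45.  47.1]
-20 431 w [-13.   -6.4   6.   12.5] z [10.4 13.9 46.3 47.4]
0 414 w [-13.2  -6.5   5.1  12.6] z [10.8 43.3 46.5 47.7]
20 202 w [-12.2  -7.6   7.3  11.7] z [ 8.5 12.6 46.1 47.2]
40 328 w [-12.3  -6.3   5.8  11.8] z [10.9 12.  13.  14.2]
60 611 w [-32.3 -15.1  14.8  32. ] z [11.1 58.  59.4 59.9]
tab
458 mean [ 0.6161 -0.177   0.0806] zmed 0.0817 [ 616.7 -176.9] [ 5.6 58.2] 1.9
t 29.0 pos [ 0.5366 -0.1804  0.1459] rpy [-179.85    0.4  -178.28] F [0.1 0.3 3.2] w 0.0336
 rotvec/90 [-0.0017  0.0045  0.0003]  shift/0.1 [-0.855   0.0086  0.5594]
```

Emit:
step_arm([
  {"dx": -0.385,"dy": 0,"dz": 0,"rx": 0,"ry": 0,"rz": 0,"claw": 1},
  {"dx": -0.385,"dy": 0,"dz": 0,"rx": 0,"ry": 0,"rz": 0,"claw": 1},
  {"dx": -0.375,"dy": 0.01,"dz": 0,"rx": 0,"ry": 0,"rz": 0,"claw": 1},
  {"dx": 0,"dy": 0,"dz": 0.3,"rx": 0,"ry": 0,"rz": 0,"claw": 1},
  {"dx": 0,"dy": 0,"dz": 0.3,"rx": 0,"ry": 0,"rz": 0,"claw": 1},
  {"dx": 0,"dy": 0,"dz": 0.2,"rx": 0,"ry": 0,"rz": 0,"claw": 1},
  {"dx": 0,"dy": 0,"dz": 0.1,"rx": 0,"ry": 0,"rz": 0,"claw": 1},
  {"dx": 0,"dy": 0,"dz": 0.03,"rx": 0,"ry": 0,"rz": 0,"claw": 1},
  {"dx": 0,"dy": 0,"dz": 0,"rx": 0,"ry": 0,"rz": 0,"claw": 1},
])

```text
time_s: 29.9
ee_pos: [0.6496, -0.1754, 0.0473]
eef_rot: [3.141, 0.001, -3.112]
force: [-0.5, -0.3, 0.8]
grip_width: 0.0003
grip_force: 0.0
```

Emit:
step_arm([
  {"dx": 0.05,"dy": 0,"dz": -0.03,"rx": 0,"ry": 0,"rz": 0,"claw": 1},
  {"dx": 0.1,"dy": 0,"dz": 0,"rx": 0,"ry": 0,"rz": 0,"claw": 1},
  {"dx": 0.1,"dy": 0,"dz": 0,"rx": 0,"ry": 0,"rz": 0,"claw": 1},
  {"dx": 0.15,"dy": 0,"dz": 0,"rx": 0,"ry": 0,"rz": 0,"claw": 1},
  {"dx": 0.15,"dy": 0,"dz": 0,"rx": 0,"ry": 0,"rz": 0,"claw": 1},
])

```text
time_s: 30.4
ee_pos: [0.5943, -0.1771, 0.0509]
eef_rot: [-3.141, 0.003, -3.112]
force: [1.7, -0.6, 1.7]
grip_width: 0.0009
grip_force: 1.0
```

Emit:
step_arm([
  {"dx": 0.15,"dy": 0,"dz": 0,"rx": 0,"ry": 0,"rz": 0,"claw": 1},
  {"dx": 0.15,"dy": 0,"dz": 0,"rx": 0,"ry": 0,"rz": 0,"claw": 1},
  {"dx": 0.15,"dy": 0,"dz": 0,"rx": 0,"ry": 0,"rz": 0,"claw": 1},
  {"dx": 0.15,"dy": 0,"dz": 0,"rx": 0,"ry": 0,"rz": 0,"claw": 1},
  {"dx": 0.15,"dy": 0,"dz": 0,"rx": 0,"ry": 0,"rz": 0,"claw": 1},
  {"dx": 0.15,"dy": 0,"dz": 0,"rx": 0,"ry": 0,"rz": 0,"claw": 1},
  {"dx": 0,"dy": 0,"dz": 0,"rx": 0,"ry": 0,"rz": 0,"claw": 1},
])

```text
time_s: 31.1
ee_pos: [0.5036, -0.1798, 0.0506]
eef_rot: [-3.141, 0.001, -3.112]
force: [1.2, -0.2, 0.7]
grip_width: 0.0005
grip_force: 0.0
```

Run:
```python
from h import *
p=wrist('w19.png'); X,ok=cloud(p); print('tab');box(X,ok,[(.42,.68),(-.24,-.12),(.072,.084)]); go([.49,-.181,.05],181.7)
```

```text
tab
2595 mean [ 0.4839 -0.1806  0.0817] zmed 0.0827 [ 486.4 -180.6] [18.  59.6] 1.6
t 31.15 pos [ 0.5044 -0.1799  0.0505] rpy [-1.7999e+02  8.0000e-02 -1.7831e+02] F [ 0.6 -0.4  0.3] w 0.0007
 rotvec/90 [-0.0001  0.0009 -0.0001]  shift/0.1 [ 0.1443 -0.0068  0.0054]
```

Emit:
step_arm([
  {"dx": 0.05,"dy": 0,"dz": 0,"rx": 0,"ry": 0,"rz": 0,"claw": 1},
  {"dx": 0.04,"dy": 0,"dz": 0,"rx": 0,"ry": 0,"rz": 0,"claw": 1},
  {"dx": 0,"dy": 0,"dz": 0,"rx": 0,"ry": 0,"rz": 0,"claw": 1},
])

```text
time_s: 31.45
ee_pos: [0.4952, -0.1799, 0.0495]
eef_rot: [3.141, -0.0, -3.112]
force: [0.3, -0.4, -0.1]
grip_width: 0.0005
grip_force: 0.0
```

Emit:
step_arm([
  {"dx": 0.02,"dy": 0,"dz": 0,"rx": 0,"ry": 0,"rz": 0,"claw": 1},
  {"dx": 0,"dy": 0,"dz": 0,"rx": 0,"ry": 0,"rz": 0,"claw": 1},
])

```text
time_s: 31.65
ee_pos: [0.4933, -0.1799, 0.0494]
eef_rot: [3.141, -0.0, -3.112]
force: [0.8, -0.6, -0.1]
grip_width: 0.0003
grip_force: 0.0
```

Emit:
step_arm([
  {"dx": 0.02,"dy": 0,"dz": 0,"rx": 0,"ry": 0,"rz": 0,"claw": 1},
  {"dx": 0,"dy": 0,"dz": 0,"rx": 0,"ry": 0,"rz": 0,"claw": 1},
])

```text
time_s: 31.85
ee_pos: [0.4912, -0.18, 0.0494]
eef_rot: [3.141, -0.0, -3.112]
force: [-0.2, 0.5, 0.1]
grip_width: 0.0004
grip_force: 0.0
```

Emit:
step_arm([
  {"dx": 0.015,"dy": 0,"dz": 0,"rx": 0,"ry": 0,"rz": 0,"claw": 1},
  {"dx": 0,"dy": 0,"dz": 0,"rx": 0,"ry": 0,"rz": 0,"claw": 1},
])

```text
time_s: 32.05
ee_pos: [0.4897, -0.18, 0.0494]
eef_rot: [3.141, -0.0, -3.112]
force: [1.2, -0.3, -0.1]
grip_width: 0.0006
grip_force: 0.0
```

Emit:
step_arm([
  {"dx": 0.01,"dy": 0,"dz": 0,"rx": 0,"ry": 0,"rz": 0,"claw": 1},
  {"dx": 0,"dy": 0,"dz": 0,"rx": 0,"ry": 0,"rz": 0,"claw": 1},
])

```text
time_s: 32.25
ee_pos: [0.4895, -0.1801, 0.0495]
eef_rot: [3.141, 0.002, -3.112]
force: [7.1, -0.2, -4.4]
grip_width: 0.0003
grip_force: 3.2
```

Run:
```python
from h import *
p=wrist('w20.png'); X,ok=cloud(p); go([.49,-.181,.05],181.7)
k=ok&(abs(X[...,1]+.181)<.025)&(X[...,2]>.07)&(X[...,2]<.085)&(X[...,0]<.482)&(X[...,0]>.42); print('tab x',np.percentile(X[k][:,0],[1,50,99]))
for y in (-.21,-.15): 
    k=ok&(abs(X[...,1]-y)<.01)&(X[...,0]<.49)&(X[...,0]>.44); 
    for lo in np.arange(.446,.476,.003):
        kk=k&(X[...,0]>lo)&(X[...,0]<lo+.003); print(round(lo,3),(np.median(X[kk][:,2])*1e3).round(1) if kk.sum() else None,end='; ')
    print()
```

```text
t 32.3 pos [ 0.4895 -0.1801  0.0495] rpy [ 1.7999e+02  1.0000e-01 -1.7828e+02] F [ 6.3  0.4 -3.6] w 0.0002
 rotvec/90 [0.0001 0.0011 0.0002]  shift/0.1 [-0.0045 -0.0094 -0.005 ]
tab x [0.46457686 0.47036272 0.48038601]
0.446 1.3; 0.449 1.9; 0.452 38.9; 0.455 175.1; 0.458 175.5; 0.461 176.4; 0.464 196.6; 0.467 187.3; 0.47 186.5; 0.473 82.6; 
0.446 1.3; 0.449 32.4; 0.452 59.2; 0.455 181.8; 0.458 175.6; 0.461 183.8; 0.464 196.7; 0.467 183.8; 0.47 82.0; 0.473 82.4;
```

Emit:
step_arm([
  {"dx": 0.005,"dy": 0,"dz": 0,"rx": 0,"ry": 0,"rz": 0,"claw": 1},
  {"dx": 0,"dy": 0,"dz": 0,"rx": 0,"ry": 0,"rz": 0,"claw": 1},
  {"dx": -0.05,"dy": 0,"dz": 0,"rx": 0,"ry": 0,"rz": 0,"claw": 1},
  {"dx": -0.1,"dy": 0,"dz": 0,"rx": 0,"ry": 0,"rz": 0,"claw": 1},
  {"dx": 0,"dy": 0,"dz": -0.3,"rx": 0,"ry": 0,"rz": 0,"claw": 1},
  {"dx": 0,"dy": 0,"dz": -0.4,"rx": 0,"ry": 0,"rz": 0,"claw": 1},
  {"dx": 0,"dy": 0,"dz": -0.4,"rx": 0,"ry": 0,"rz": 0,"claw": 1},
  {"dx": 0,"dy": 0.4,"dz": -0.2,"rx": 0,"ry": 0,"rz": 0,"claw": 1},
  {"dx": 0,"dy": 0.4,"dz": 0,"rx": 0,"ry": 0,"rz": 0,"claw": 1},
  {"dx": 0,"dy": 0,"dz": 0,"rx": 0,"ry": 0,"rz": 0,"claw": 1},
])

```text
time_s: 33.3
ee_pos: [0.5014, -0.0966, 0.1804]
eef_rot: [3.141, 0.001, -3.108]
force: [0.5, -0.9, -0.3]
grip_width: 0.0003
grip_force: 0.0
```

Run:
```python
from h import *
q=viewer.camera('scene'); save(q,'sf.png'); X,ok=cloud(q)
print('tab');box(X,ok,[(.44,.68),(-.24,-.12),(.072,.084)])
print('edge');box(X,ok,[(.55,.62),(.12,.24),(.073,.084)])
a=cv2.imread('pics/sf.png')[150:390,160:480]; cv2.imwrite('pics/cf.png',cv2.resize(a,(640,480)))
```

```text
tab
343 mean [ 0.471  -0.1836  0.0805] zmed 0.0815 [ 472.3 -182.7] [16.  59.8] 1.1
edge
76 mean [0.585  0.1686 0.0788] zmed 0.0792 [586.5 169.8] [39.3 10.4] 79.4
```

View pics/cf.png

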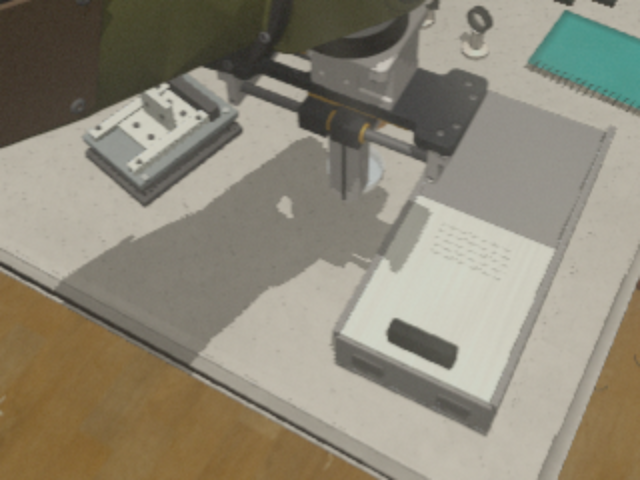

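The cover is fully shut (tab at 422,342), the bracket is on its stop (165,105), and the arm is clear of everything. Handing in.

```bash
python3 -c "
from station import hand_in
print(hand_in())"
```

```text
the job is handed in; nothing more can be done
None
```

Job handed in at about 33 s: four forward strokes of about 100 mm (roughly 7 N, 3–4 mm down), lifted on each return, the bracket still on its stop, the file flat in the bay and the cover fully shut; two faults on the way: my first grasp tipped the file onto its side before I righted it, and the wrist read up to 49 N while the gripper was low over the worktop, so I can't rule out that the 40 N body limit was passed.

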